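# Check two hinged tins and set the stiff one aside

## Task

Check the hinges of the two blue tins: lift each lid well past half of its travel by its slanted lip and let it go; a good lid drops shut by itself, a stiff one stays standing. Set the tin with the stiff lid upright in the empty low white tray on the right with its lid still standing open, so the fault shows, and leave the good tin shut and standing where it was, without disturbing the other things.

Things in the scene. Friction and masses are not known exactly. Their poses are not given: they have to be found in the camera images.
- tin_1: one of two like blue tins, loose, 0.5 kg; which has the stiff hinge cannot be seen. Hollow body 80 mm deep (x), 56 mm wide (y), 70 mm high. Origin: centre of underside; +x from lip (front) to hinge (back). Grip the flat side walls, 56 mm apart; under an open lid come from the front with the tool leaning 30 degrees, gripping 26 mm in front of the middle, 42 mm up
- tin_2: the other tin, same size, look and axes as tin_1
- lid_1 (a joint): angle of tin_1's lid in rad: 0 shut, 0.9 (52 degrees) open against its stop. A good lid falls shut in under a second from any angle; the stiff one stays where it is left. Either needs less than 2 N at the lip
- lid_2 (a joint): angle of tin_2's lid, as lid_1
- lip_1 (a point): middle of the free edge of the steel lip on tin_1's lid (moves with it). The lip, a flat tab 30 mm long, 24 mm wide (along y), 5 mm thick, runs from the middle of the lid's front edge forward and up, 65 degrees above the lid's plane; lid shut, its edge is 101 mm above the tin's underside and 51 mm in front of its middle. Pinched across its 24 mm it can pivot between the fingers
- lip_2 (a point): the same point on tin_2's lid
- hinge_1 (a point): middle of tin_1's hinge axis (along the tin's y), 42 mm behind the tin's middle and 71 mm above its underside
- hinge_2 (a point): the same point on tin_2
- tray: empty low white tray on the right, for rejects, fixed, 170 mm (its x) by 240 mm (its y), 24 mm high, with a flat floor 4 mm above the sideboard; origin centre of the underside
- shaker: salt shaker, 44 mm across, 90 mm high, loose bystander; origin centre of the underside
- garlic: garlic bulb, 60 mm, loose bystander; origin at the underside
- spice_jar: small glass spice jar with a white lid, 52 mm across, 62 mm high, loose bystander; origin centre of the underside
Mind the look-alikes: they are no part of the job. Leave any yellow look-alike of the tin_1 alone.

How it is judged (in metres and radians):
On the way:
1. the good lid has been let go while well open (over 0.35 rad, nothing of the robot touching it) (value of joint lid_2 above 0.35 rad and contact force between tin_2 and the fingers below 0.02 N and contact force between tin_2 and the arm below 0.02 N), for 0.05 s.
At the end, for the whole second after the job is handed in: The stiff tin stands upright (within 0.1 rad) and at rest on the tray's floor, its middle within 50 mm (tray x) and 85 mm (tray y) of the tray's middle, with its lid still over 0.35 rad open; the good tin stands upright within 50 mm of where it began, its lid shut (under 0.08 rad) (x of tin_1 in the frame of tray between -0.05 and 0.05 m and y of tin_1 in the frame of tray between -0.085 and 0.085 m and z of tin_1 in the frame of tray below 0.012 m and angle between each of tin_1, tin_2's own z axis and vertical below 0.1 rad and value of joint lid_1 above 0.35 rad and linear speed of each of tin_1, tin_2 below 0.02 m/s and value of joint lid_2 below 0.08 rad and distance of tin_2 from where it was at the start of the episode below 0.05 m); the robot touches nothing.
It fails at once if a tin is tipped beyond 0.5 rad (angle between any of tin_1, tin_2's own z axis and vertical above 0.5 rad).
It fails at once if a bystander (shaker, garlic, spice jar) is moved more than 30 mm (distance of any of shaker, garlic, spice_jar from where it was at the start of the episode above 0.03 m).
It also fails if it takes over 64 s, if anything falls off the work surface, if the arm or the gripper's body presses on something with over 40 N, if the wrist force passes 120 N, or if a joint passes its speed limit or range.

## Robot

A 6-joint arm with a two-finger parallel gripper is mounted at the origin on a cart in front of the work surface, level with it; the furniture and walls round the work are solid. World frame = base frame: x ahead of the robot, y to its left, z up, the work surface at z = 0. Lengths are in m, angles in degrees, forces in N, time in s.
With the tool pointing down it reaches from about 0.4 to 0.825 m from the base axis. Payload 7 kg.
Tool frame: the origin (TCP) lies at the centre of the arm's flange, where the gripper is bolted on; the fingertips stand 178 mm ahead of it and the grasp point (between the pads) lies 159 mm ahead of it (r.tips_ahead is the z of the fingertips in the tool frame, in m); z points along the fingers, y is the line along which they close (so a half turn about z gives the same grasp; the last joint's range is limited). The gripper opens to 88 mm and grips with 3 to 60 N. Pads are 19 mm wide; open, the fingers measure 130 mm over their backs; the gripper's body (78 mm by 193 mm) begins 47 mm behind the grasp point.
Start: joints at [-59.811, 20.546, 0.682, 0, -70.136, -16.507], TCP at [0.16, -0.656, 0.405] pointing down, gripper open.
Joint ranges: [-176.03, 176.03], [-82.01, 121.73], [-58.28, 71.71], [-173.87, 95.51], [-174.79, -0.11], [-173.66, 173.66]. Speed limits (degrees/s): [136.94, 136.94, 172.46, 180, 180, 180].

## Interface

Orientations are given as [roll, pitch, yaw] about the fixed x, y, z axes, in that order (R = Rz(yaw) Ry(pitch) Rx(roll)).
In Python, from plant import r gives the robot as it stands. The module is installed in compiled form; this text tells all that it offers.
- The arm moves only by the shell command python3 -m pendant 'ROWS' [FORCE]. ROWS is JSON, a list that holds one entry, the list of rows, each a list of 7 numbers: the shift along the tool's x, y, z in m, then the turn, a rotation vector about the tool's x, y, z in degrees, then the gripper command: -1 is shut, 1 is fully open, values between are in proportion. A call has 1 to 5 rows; each row is the pose to reach, as a shift and turn from the pose commanded when the call began, along the tool's axes at that moment; what a row does not reach only later rows make up. A row lasts 1/10 s, in which the tool goes at most 50 mm and 8.59 degrees, less where a joint would pass 70% of its speed; a pose out of reach is approached as far as the arm can. A call with a gripper value outside its range is refused whole. The fingers move at their own pace and stop on an object; FORCE is the grip in N (left out, the last holds). Time passes only in rows, so rows that repeat a pose let the fingers close. It gives the time, the measured TCP pose, the force, the opening and the grip force at its end, in the units of the state.
- r.get_state(): the state, without advancing time (a new reading comes with each control period).
- r.capture(name): name is "side" or "top" or "wrist"; returns the picture (480x640x3 uint8, red, green, blue); there is no depth.
- r.camera_params(name): a dict with "fx", "fy", "cx", "cy" (pixels), "R" (3x3) and "t" (3): a world point X has camera coordinates R X + t. Camera axes: x right, y down, z forward; pixel columns grow to the right and rows downward; lengths in m; the calibration is good to about 2 mm. A picture is of the moment at which its call begins: read the wrist's pose just before it. camera_params takes no time and is no camera call; for the wrist camera it gives the pose at the moment of the call.
- r.close_job(): hands the job in; it is judged then, once.
The state is a dict: "time_s": time; "joints": joint angles; "qd": joint speeds; "joint_torque": joint torques, N m; "tcp_pos": TCP position; "eef_rot": TCP orientation; "contact_force": force on the tool from outside, world axes, zero at the start; "moment": the same for the moment, N m; "gripper_width": finger opening in m; "gripper_force": force on a finger pad.
Only numpy, scipy, OpenCV 4.12 (cv2) and the standard library are available. Lean on these libraries where they do the work, as an engineer would, in place of code of your own. Each camera call takes 0.05 s, during which the arm holds its last target. There are 200 camera calls.

## Working session

There is one attempt and no reset: what is moved stays moved. The work goes in short steps, Python scripts to look and compute and a shell command to move; the robot and the scene stay as the last step left them, time stands still between calls to the robot, and variables do not carry over. Pictures are saved under pics/ and viewed, at most 10 in all, crops included, and the job is handed in when it is done.

```bash
mkdir -p pics; python3 - <<'E'
from plant import r
import cv2, numpy as np
for n in("top","side"):
    im=r.capture(n); cv2.imwrite(f"pics/{n}0.png",im[:,:,::-1]); p=r.camera_params(n)
    print(n,p["fx"],p["cx"],p["cy"],np.round(p["R"],3).tolist(),np.round(p["t"],3))
print(r.get_state())
E
```

```text
top 601.9974621602722 320.88599313000395 234.93135340609908 [[-0.005, -1.0, -0.009], [-0.995, 0.006, -0.097], [0.097, 0.009, -0.995]] [-0.031  0.555  1.387]
side 546.5348649785557 318.4282009277492 246.88853742121955 [[-1.0, 0.005, 0.006], [-0.001, 0.653, -0.758], [-0.008, -0.758, -0.653]] [0.548 0.116 1.195]
{'time_s': 0.1, 'joints': array([-5.98106636e+01,  2.05863248e+01,  6.40788376e-01, -1.70401240e-02,
       -7.01369246e+01, -1.65067289e+01]), 'qd': array([-0.07381944, -0.07933612,  0.08724478,  0.01667082,  0.0868396 ,
       -0.02913162]), 'joint_torque': array([-2.09174366e-03, -5.84163272e+01,  2.93752223e+01,  7.01570079e+00,
        1.01233352e-02, -4.93525954e-05]), 'tcp_pos': array([ 0.15962153, -0.65568245,  0.40384316]), 'eef_rot': array([ 1.79916386e+02, -8.07183169e-03, -1.66323188e+02]), 'contact_force': array([-0.11744289,  0.20486733, -0.43148244]), 'moment': array([-0.03889894, -0.00440314,  0.03540352]), 'gripper_force': 0.0, 'gripper_width': 0.08807830844695723}
```

View pics/top0.png

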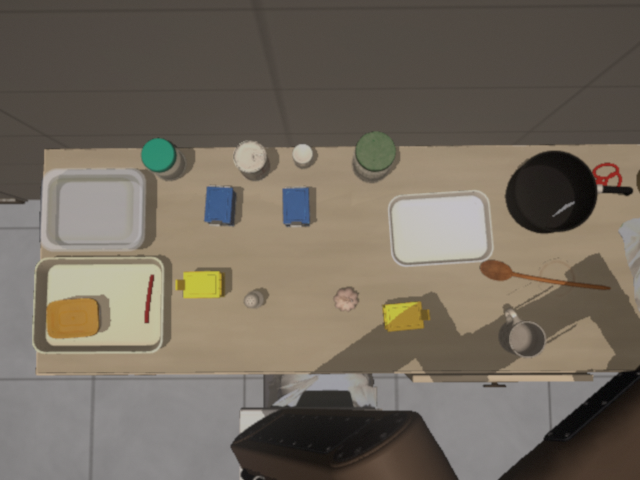

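View pics/side0.png

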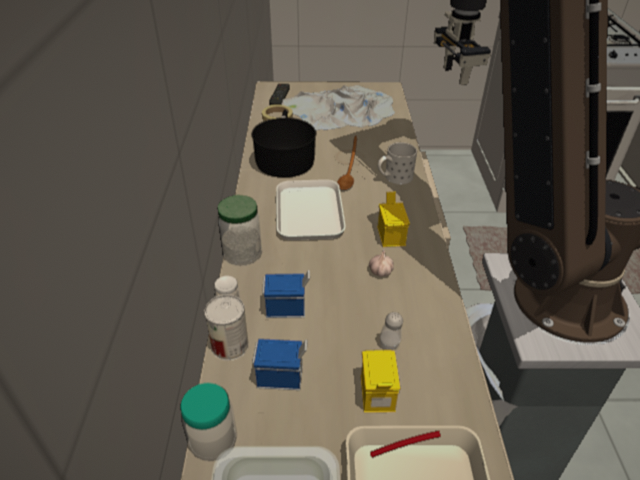

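The blue tins are at px (220,206) and (296,206) in the top view, with lips towards the robot. The look-alikes are yellow, at (203,284) and (405,316). The tray is at (440,229); at (94,210) there is another tray, grey. The bystanders are the shaker (253,299), garlic (346,299) and jar (303,156). I choose the two blue tins and check them in a close crop.

```bash
cat > h.py <<'E'
from plant import r
import cv2, numpy as np
def ray(p,u,v):
    R=np.array(p["R"]);c=-R.T@np.array(p["t"])
    return c,R.T@np.array([(u-p["cx"])/p["fx"],(v-p["cy"])/p["fy"],1])
def atz(p,u,v,z):
    c,d=ray(p,u,v); return c+d*(z-c[2])/d[2]
def proj(p,X):
    q=np.array(p["R"])@np.array(X)+np.array(p["t"]); return np.array([p["cx"]+p["fx"]*q[0]/q[2],p["cy"]+p["fy"]*q[1]/q[2]])
E
python3 - <<'E'
from h import *
p=r.camera_params("top"); im=cv2.imread("pics/top0.png")
h=cv2.cvtColor(im,cv2.COLOR_BGR2HSV)
m=cv2.inRange(h,(105,120,40),(125,255,255))
n,l,s,c=cv2.connectedComponentsWithStats(m)
for i in range(1,n):
    if s[i,4]<200: continue
    pts=np.argwhere(l==i)[:,::-1].astype(np.float32)
    print(s[i]); 
    W=np.array([atz(p,*q,0.072)[:2] for q in pts],np.float32)
    b=cv2.minAreaRect(W); print(b, cv2.boxPoints(b).round(3).tolist())
for nm,u,v,z in(("tray",440,229,.02),("shaker",253,299,.05),("garlic",346,299,.03),("jar",303,156,.06),("can",251,157,.1)):
    print(nm,atz(p,u,v,z).round(3))
print([atz(p,*q,.024).round(3).tolist() for q in((389,197),(488,191),(494,260),(394,266))])
cv2.imwrite("pics/crop.png",cv2.resize(im[130:260,180:330],None,fx=5,fy=4.6,interpolation=cv2.INTER_CUBIC)[:600])
w=r.camera_params("wrist");s=r.get_state();print(w["fx"],np.array(w["R"]).round(2).tolist(),-np.array(w["R"]).T@np.array(w["t"]))
E
```

```text
[205 188  27  34 782]
((0.622802734375, 0.20009955763816833), (0.05583599954843521, 0.0760134607553482), 86.39198303222656) [[0.5830000042915344, 0.17499999701976776], [0.6589999794960022, 0.17000000178813934], [0.6620000004768372, 0.22599999606609344], [0.5870000123977661, 0.23000000417232513]]
[284 189  25  34 735]
((0.6187290549278259, 0.022439520806074142), (0.0763150006532669, 0.054751791059970856), 0.04308963939547539) [[0.5809999704360962, 0.05000000074505806], [0.5809999704360962, -0.004999999888241291], [0.6570000052452087, -0.004999999888241291], [0.6570000052452087, 0.05000000074505806]]
tray [ 0.568 -0.315  0.02 ]
shaker [0.407 0.122 0.05 ]
garlic [ 0.405 -0.091  0.03 ]
jar [0.736 0.007 0.06 ]
can [0.726 0.122 0.1  ]
[[0.645, -0.195, 0.024], [0.657, -0.429, 0.024], [0.494, -0.438, 0.024], [0.481, -0.204, 0.024]]
419.4768296566134 [[-0.24, 0.97, 0.0], [0.93, 0.23, 0.29], [0.28, 0.07, -0.96]] [ 0.08494232 -0.67453887  0.38350164]
```

View pics/crop.png

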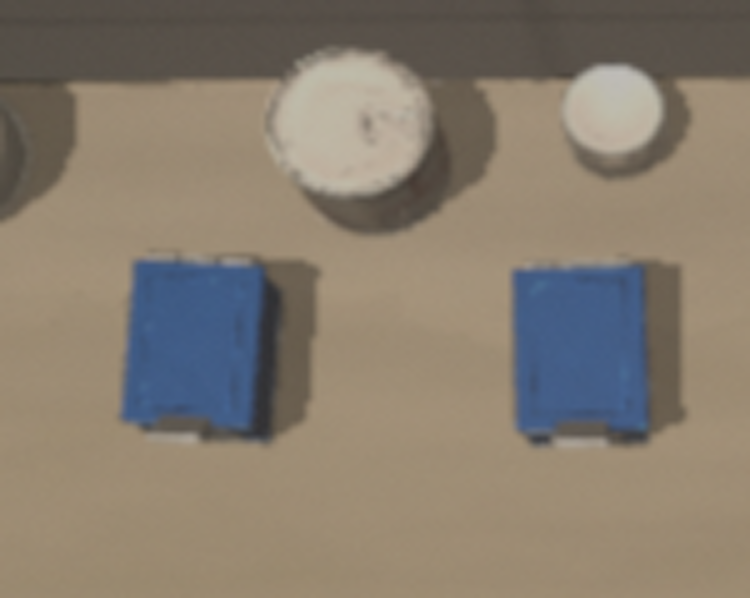

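The crop shows two blue tins, each with a metal lip at its front edge facing the robot (lips at crop px (175,428) and (580,435)) and the hinges at the back. The measured tops are about 56 x 76 mm, which matches the sizes given. A = (0.622, 0.200), yaw about -4°; B = (0.619, 0.022), yaw about 0°. I move over and look with the wrist camera.

```bash

python3 -m pendant '[[[-0.04,0.012,0,0,0,7,1],[-0.08,0.025,0,0,0,13.7,1],[-0.12,0.037,0,0,0,13.7,1],[-0.16,0.05,0,0,0,13.7,1],[-0.19,0.06,0,0,0,13.7,1]]]' &&
python3 -m pendant '[[[-0.04,0.02,0,0,0,0,1],[-0.08,0.045,0,0,0,0,1],[-0.12,0.07,0,0,0,0,1],[-0.16,0.09,0,0,0,0,1],[-0.17,0.10,0,0,0,0,1]]]' &&
python3 -m pendant '[[[0,0.048,0,0,0,0,1],[0,0.096,0,0,0,0,1],[0,0.144,0,0,0,0,1],[0,0.192,0,0,0,0,1],[0,0.24,0,0,0,0,1]]]' &&
python3 -m pendant '[[[0,0.048,0,0,0,0,1],[0,0.096,0,0,0,0,1],[0,0.144,0,0,0,0,1],[0,0.192,0,0,0,0,1],[0,0.24,0,0,0,0,1]]]' &&
python3 -m pendant '[[[0,0,0,0,0,0,1],[0,0,0,0,0,0,1],[0,0,0,0,0,0,1]]]'
python3 - <<'E'
from h import *
import json
s=r.get_state();p=r.camera_params("wrist");im=r.capture("wrist")[:,:,::-1]
json.dump({k:np.array(v).tolist() for k,v in p.items()},open("w1.json","w"))
cv2.imwrite("pics/w1.png",im);print(s["joints"].round(1),s["tcp_pos"],s["eef_rot"])
E
```

```text
time_s: 0.6
tcp_pos: [0.3318, -0.5512, 0.4043]
eef_rot: [180.0, -0.0, -180.0]
contact_force: [1.3, -1.5, 0.7]
gripper_width: 0.0875
gripper_force: 0.0
time_s: 1.1
tcp_pos: [0.5035, -0.4506, 0.4036]
eef_rot: [180.0, -0.0, -179.9]
contact_force: [-0.7, -0.8, -0.9]
gripper_width: 0.0877
gripper_force: 0.0
time_s: 1.6
tcp_pos: [0.4994, -0.2111, 0.4044]
eef_rot: [180.0, -0.0, 180.0]
contact_force: [1.4, 0.0, -0.3]
gripper_width: 0.0875
gripper_force: 0.0
time_s: 2.1
tcp_pos: [0.4995, 0.0288, 0.4048]
eef_rot: [180.0, 0.0, 180.0]
contact_force: [0.5, 0.2, -0.1]
gripper_width: 0.0874
gripper_force: 0.0
time_s: 2.4
tcp_pos: [0.5, 0.0267, 0.4045]
eef_rot: [-180.0, -0.0, 180.0]
contact_force: [0.3, 0.0, -0.5]
gripper_width: 0.0874
gripper_force: 0.0
[  25.6    4.   -20.8   -0.   -65.2 -115.6] [0.50002375 0.02669362 0.40446556] [-1.79986547e+02 -3.10241916e-02  1.79960270e+02]
```

View pics/w1.png

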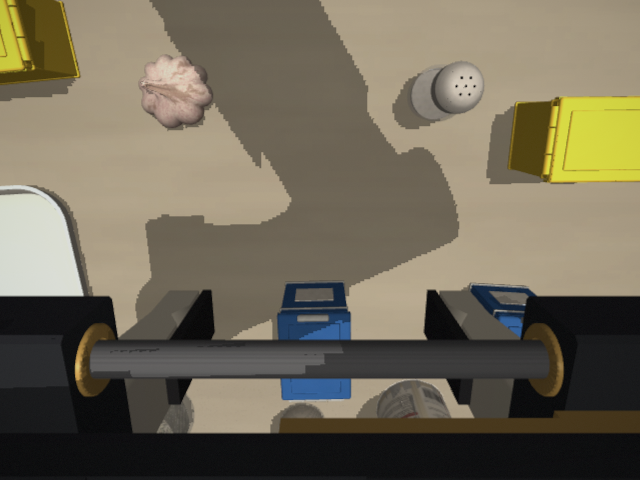

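Wrist view (image down is +x, right is +y): tin B's bottom front edge runs from (288,284) to (343,283) and its lip tab is at (313,318). Tin A is partly hidden at (500,300).

```bash
python3 - <<'E'
from h import *
import json
p=json.load(open("w1.json"))
for n,u,v,z in(("botL",288,284,0),("botR",343,283,0),("topfrontL",279,312,.07),("topfrontR",351,312,.07),("backL",281,398,.072),("backR",351,398,.072),("lipL",297,318,.1),("lipR",329,318,.1),("A bot",471,285,0)): print(n,atz(p,u,v,z).round(4))
t=r.camera_params("top");print(proj(t,[.568,.0225,.101]),proj(p,[.568,.0225,.101]),proj(p,[.58,.0225,.074]))
# A front, lip in top picture
for u,v in((215,217),):print(atz(t,u,v,.09).round(3))
print(atz(t,296,218,.09).round(3))
E
```

```text
botL [ 0.5826 -0.0042  0.    ]
botR [ 0.5816  0.05   -0.    ]
topfrontL [ 0.5784 -0.0066  0.07  ]
topfrontR [0.5785 0.0527 0.07  ]
backL [ 0.6602 -0.007   0.072 ]
backR [0.6602 0.0543 0.072 ]
lipL [0.5685 0.0098 0.1   ]
lipR [0.5686 0.0338 0.1   ]
A bot [0.5839 0.1764 0.    ]
[295.32293499 226.11704777] [313.88802417 317.96303959] [314.31648881 315.95266331]
[0.591 0.204 0.09 ]
[0.588 0.022 0.09 ]
```

```bash

python3 -m pendant '[[[-0.035,-0.004,0.03,0,0,0,1],[-0.07,-0.004,0.06,0,0,0,1],[-0.07,-0.004,0.1,0,0,0,1],[-0.07,-0.004,0.13,0,0,0,1],[-0.07,-0.004,0.15,0,0,0,1]]]' 5 &&
python3 -m pendant '[[[0,0,0,0,0,0,1],[0,0,0,0,0,0,1],[0,0,0,0,0,0,-0.4],[0,0,0,0,0,0,-1],[0,0,0,0,0,0,-1]]]' 5 &&
python3 -m pendant '[[[0,0,0,0,0,0,-1],[0,0,0,0,0,0,-1],[0,0,0,0,0,0,-1],[0,0,0,0,0,0,-1]]]' 5
```

```text
time_s: 2.95
tcp_pos: [0.5697, 0.0212, 0.2517]
eef_rot: [-179.9, -0.2, 179.8]
contact_force: [0.0, -0.0, -0.0]
gripper_width: 0.0875
gripper_force: 0.0
time_s: 3.45
tcp_pos: [0.5705, 0.0234, 0.2559]
eef_rot: [180.0, 0.1, 180.0]
contact_force: [0.3, -0.1, -0.3]
gripper_width: 0.0692
gripper_force: 0.0
time_s: 3.85
tcp_pos: [0.5702, 0.0234, 0.2547]
eef_rot: [-180.0, -0.0, 180.0]
contact_force: [0.4, 0.4, 0.0]
gripper_width: 0.0368
gripper_force: 0.0
```

```bash

python3 -m pendant '[[[0,0,0,0,0,0,-1],[0,0,0,0,0,0,-1],[0,0,0,0,0,0,-1],[0,0,0,0,0,0,-1]]]' 6 &&
python3 -m pendant '[[[-0.001,0,-0.006,0,0,0,-1],[-0.003,0,-0.012,0,0,0,-1],[-0.006,0,-0.017,0,0,0,-1],[-0.009,0,-0.022,0,0,0,-1]]]' 6
```

```text
time_s: 4.25
tcp_pos: [0.5702, 0.0231, 0.2547]
eef_rot: [-180.0, -0.0, 180.0]
contact_force: [0.1, -2.7, 1.2]
gripper_width: 0.0239
gripper_force: 6.3
time_s: 4.65
tcp_pos: [0.5791, 0.0233, 0.2771]
eef_rot: [180.0, -0.1, 180.0]
contact_force: [-3.6, -1.5, 0.4]
gripper_width: 0.0239
gripper_force: 6.0
```

Held (width 23.9 mm). I lift it further along the arc.

```bash

python3 -m pendant '[[[-0.003,0,-0.005,0,0,0,-1],[-0.007,0,-0.010,0,0,0,-1],[-0.010,0,-0.015,0,0,0,-1],[-0.014,0,-0.019,0,0,0,-1]]]' 6 &&
python3 -m pendant '[[[-0.005,0,-0.004,0,0,0,-1],[-0.009,0,-0.008,0,0,0,-1],[-0.014,0,-0.012,0,0,0,-1],[-0.019,0,-0.015,0,0,0,-1],[-0.019,0,-0.015,0,0,0,-1]]]' 6
python3 - <<'E'
from h import *
im=r.capture("side")[:,:,::-1]; cv2.imwrite("pics/s1.png",cv2.resize(im[200:420,180:440],None,fx=3,fy=2.7))
E
```

```text
time_s: 5.05
tcp_pos: [0.5936, 0.0233, 0.2963]
eef_rot: [180.0, 0.0, 180.0]
contact_force: [-2.8, -1.3, 1.1]
gripper_width: 0.024
gripper_force: 6.0
time_s: 5.55
tcp_pos: [0.613, 0.0234, 0.3111]
eef_rot: [180.0, 0.1, 180.0]
contact_force: [-3.3, -1.6, 2.9]
gripper_width: 0.0237
gripper_force: 8.0
```

View pics/s1.png

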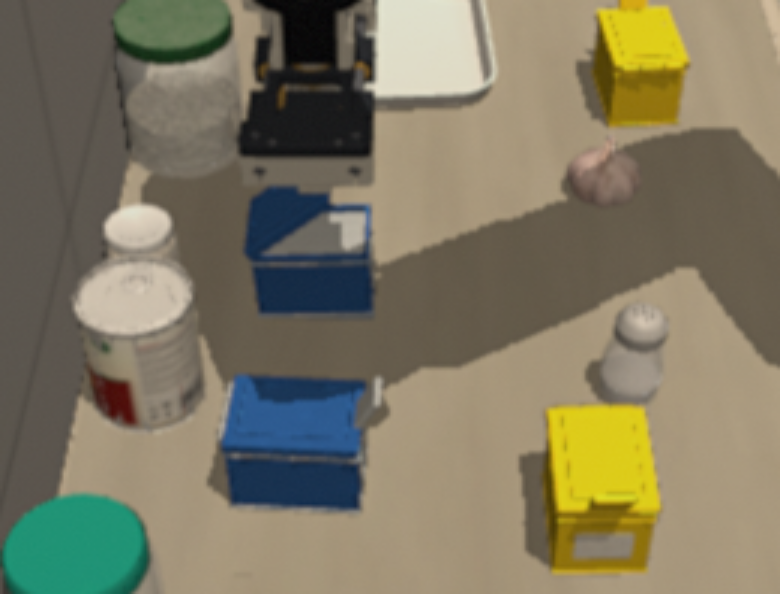

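The lid of B is held well open: in the crop it rises from (250,250) to (330,200), with the interior visible. I let go and watch.

```bash

python3 -m pendant '[[[0,0,0,0,0,0,1],[0,0,0,0,0,0,1],[0,0,0,0,0,0,1],[0,0,0,0,0,0,1],[0,0,0,0,0,0,1]]]' 6 &&
python3 -m pendant '[[[0,0,0,0,0,0,1],[0,0,0,0,0,0,1],[0,0,0,0,0,0,1],[0,0,0,0,0,0,1],[0,0,0,0,0,0,1]]]' 6 
python3 -m pendant '[[[0.02,0,-0.04,0,0,0,1],[0.05,0,-0.07,0,0,0,1],[0.09,0,-0.09,0,0,0,1],[0.113,0,-0.094,0,0,0,1],[0.113,0,-0.094,0,0,0,1]]]' 6 
python3 - <<'E'
from h import *
im=r.capture("side")[:,:,::-1]; cv2.imwrite("pics/s2.png",cv2.resize(im[200:420,180:440],None,fx=3,fy=2.7))
E
```

```text
time_s: 6.1
tcp_pos: [0.6123, 0.0234, 0.3106]
eef_rot: [180.0, 0.0, 180.0]
contact_force: [-0.2, -0.4, 0.1]
gripper_width: 0.0581
gripper_force: 0.0
time_s: 6.6
tcp_pos: [0.6122, 0.0233, 0.3107]
eef_rot: [180.0, 0.0, 180.0]
contact_force: [-0.3, 0.7, 0.7]
gripper_width: 0.0871
gripper_force: 0.0
time_s: 7.1
tcp_pos: [0.4969, 0.023, 0.4066]
eef_rot: [179.9, 0.2, -180.0]
contact_force: [0.2, -0.1, -0.6]
gripper_width: 0.0881
gripper_force: 0.0
```

View pics/s2.png

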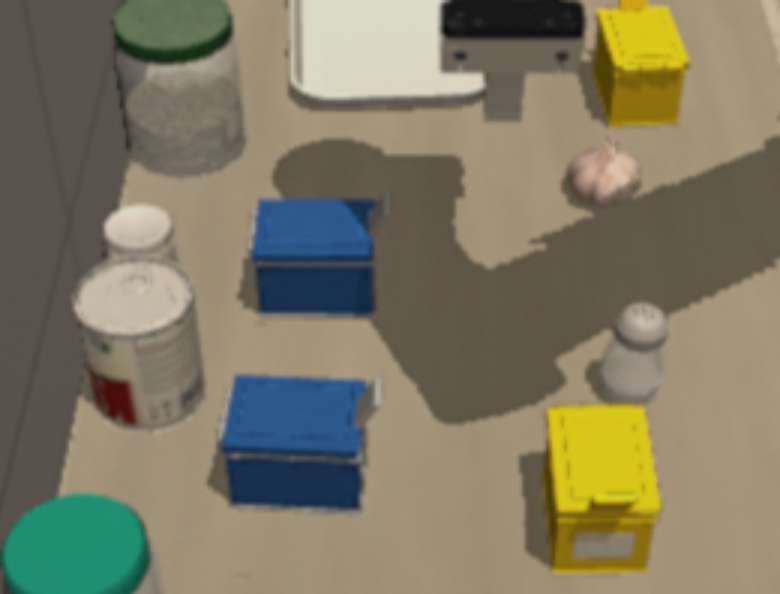

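B's lid fell shut (flat in the crop at (310,230)), so B is the good tin. Next is A.

```bash

python3 -m pendant '[[[0,0.045,0,0,0,0,1],[0,0.09,0,0,0,0,1],[0,0.135,0,0,0,0,1],[0,0.178,0,0,0,0,1],[0,0.178,0,0,0,0,1]]]' 6 
python3 -m pendant '[[[0,0,0,0,0,0,1],[0,0,0,0,0,0,1]]]' 6 
python3 - <<'E'
from h import *
import json
p=r.camera_params("wrist");im=r.capture("wrist")[:,:,::-1]
json.dump({k:np.array(v).tolist() for k,v in p.items()},open("w2.json","w"))
cv2.imwrite("pics/w2.png",cv2.resize(im[260:420,220:420],None,fx=4,fy=3.75))
E
```

```text
time_s: 7.65
tcp_pos: [0.5002, 0.2058, 0.4036]
eef_rot: [-180.0, -0.0, -179.8]
contact_force: [-0.3, -0.9, -0.1]
gripper_width: 0.0876
gripper_force: 0.0
time_s: 7.85
tcp_pos: [0.4996, 0.2011, 0.404]
eef_rot: [-179.9, -0.1, 180.0]
contact_force: [-0.6, -0.8, 0.9]
gripper_width: 0.0877
gripper_force: 0.0
```

View pics/w2.png

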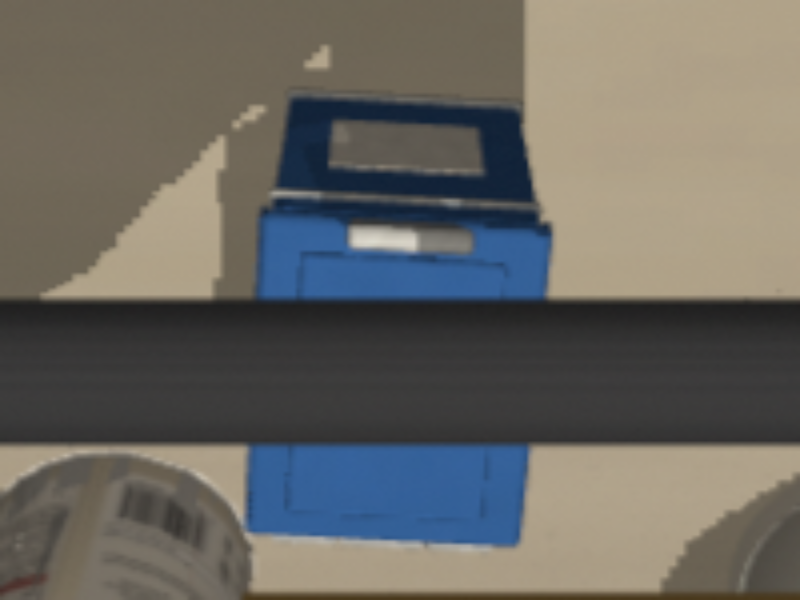

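The crop shows tin A slightly yawed. Its lip runs from (348,237) to (472,241), its bottom front edge from (289,93) to (523,105), and its back top edge from (247,532) to (520,545).

```bash
python3 - <<'E'
from h import *
import json
p=json.load(open("w2.json"))
for n,u,v,z in(("botL",289,93,0),("botR",523,105,0),("backL",247,532,.072),("backR",520,545,.072),("lipL",348,237,.1),("lipR",472,241,.1)): print(n,atz(p,220+u/4,260+v/3.75,z).round(4))
E
```

```text
botL [0.5827 0.1741 0.    ]
botR [0.5861 0.2318 0.    ]
backL [0.6632 0.1678 0.072 ]
backR [0.6668 0.2276 0.072 ]
lipL [0.5721 0.1915 0.1   ]
lipR [0.573  0.2147 0.1   ]
```

```bash

python3 -m pendant '[[[-0.037,0.002,0.03,0,0,3.4,1],[-0.074,0.002,0.06,0,0,3.4,1],[-0.074,0.002,0.1,0,0,3.4,0.5],[-0.074,0.002,0.13,0,0,3.4,0],[-0.074,0.002,0.149,0,0,3.4,0]]]' 5 &&
python3 -m pendant '[[[0,0,0,0,0,0,0],[0,0,0,0,0,0,-0.2],[0,0,0,0,0,0,-1],[0,0,0,0,0,0,-1],[0,0,0,0,0,0,-1]]]' 6 &&
python3 -m pendant '[[[0,0,0,0,0,0,-1],[0,0,0,0,0,0,-1],[0,0,0,0,0,0,-1],[0,0,0,0,0,0,-1]]]' 6
```

```text
time_s: 8.4
tcp_pos: [0.5731, 0.2013, 0.2528]
eef_rot: [-179.9, -0.2, 176.4]
contact_force: [-0.0, -0.4, 0.4]
gripper_width: 0.0693
gripper_force: 0.0
time_s: 8.9
tcp_pos: [0.5737, 0.2036, 0.2571]
eef_rot: [179.9, 0.1, 176.6]
contact_force: [-1.3, 2.2, 0.8]
gripper_width: 0.0295
gripper_force: 0.9
time_s: 9.3
tcp_pos: [0.5737, 0.2041, 0.2567]
eef_rot: [179.9, 0.1, 176.6]
contact_force: [-1.2, 3.4, 7.0]
gripper_width: 0.0241
gripper_force: 6.0
```

```bash

python3 -m pendant '[[[-0.001,0,-0.006,0,0,0,-1],[-0.003,0,-0.012,0,0,0,-1],[-0.006,0,-0.017,0,0,0,-1],[-0.009,0,-0.022,0,0,0,-1]]]' 6 &&
python3 -m pendant '[[[-0.003,0,-0.005,0,0,0,-1],[-0.007,0,-0.010,0,0,0,-1],[-0.010,0,-0.015,0,0,0,-1],[-0.014,0,-0.019,0,0,0,-1]]]' 6 &&
python3 -m pendant '[[[-0.005,0,-0.004,0,0,0,-1],[-0.009,0,-0.008,0,0,0,-1],[-0.014,0,-0.012,0,0,0,-1],[-0.018,0,-0.014,0,0,0,-1],[-0.018,0,-0.014,0,0,0,-1]]]' 6
```

```text
time_s: 9.7
tcp_pos: [0.5821, 0.2026, 0.2778]
eef_rot: [-180.0, -0.1, 176.6]
contact_force: [-1.5, 2.7, -1.2]
gripper_width: 0.0245
gripper_force: 6.0
time_s: 10.1
tcp_pos: [0.5965, 0.2018, 0.2971]
eef_rot: [-180.0, -0.0, 176.6]
contact_force: [-1.9, 0.2, 0.3]
gripper_width: 0.0239
gripper_force: 6.0
time_s: 10.6
tcp_pos: [0.6149, 0.2008, 0.3112]
eef_rot: [180.0, 0.0, 176.6]
contact_force: [-3.0, 0.5, 3.0]
gripper_width: 0.024
gripper_force: 6.0
```

```bash

python3 -m pendant '[[[0,0,0,0,0,0,1],[0,0,0,0,0,0,1],[0,0,0,0,0,0,1],[0,0,0,0,0,0,1],[0,0,0,0,0,0,1]]]' 6 &&
python3 -m pendant '[[[0,0,0,0,0,0,1],[0,0,0,0,0,0,1],[0,0,0,0,0,0,1],[0,0,0,0,0,0,1],[0,0,0,0,0,0,1]]]' 6 
python3 -m pendant '[[[0.0,0,-0.04,0,0,0,1],[0.04,0,-0.06,0,0,0,1],[0.08,0,-0.07,0,0,0,1],[0.12,0,-0.07,0,0,0,1],[0.16,0,-0.07,0,0,0,1]]]' 6 
python3 -m pendant '[[[0.0,0,0.02,0,-8,0,1],[0,0,0.05,0,-16,0,1],[0,0,0.08,0,-24,0,1],[0,0,0.095,0,-30,0,1],[0,0,0.095,0,-30,0,1]]]' 6 
python3 -m pendant '[[[0.0,0,0,0,0,0,1]]]' 6 
python3 - <<'E'
from h import *
from scipy.spatial.transform import Rotation as Ro
im=r.capture("side")[:,:,::-1]; cv2.imwrite("pics/s3.png",cv2.resize(im[200:420,180:440],None,fx=3,fy=2.7))
s=r.get_state();M=Ro.from_euler("xyz",s["eef_rot"],degrees=True).as_matrix()
print(s["joints"].round(1),M.round(3).tolist())
print("tool d",(M.T@(np.array([.5166,.2067,.1797])-s["tcp_pos"])).round(4))
E
```

```text
time_s: 11.1
tcp_pos: [0.6142, 0.2009, 0.3106]
eef_rot: [180.0, 0.0, 176.6]
contact_force: [0.5, 0.4, 0.6]
gripper_width: 0.0583
gripper_force: 0.0
time_s: 11.6
tcp_pos: [0.6142, 0.2009, 0.3107]
eef_rot: [180.0, 0.0, 176.6]
contact_force: [-0.2, -0.6, 0.2]
gripper_width: 0.0873
gripper_force: 0.0
time_s: 12.1
tcp_pos: [0.4531, 0.2102, 0.381]
eef_rot: [179.9, 0.0, 176.6]
contact_force: [0.2, 0.4, 0.8]
gripper_width: 0.0874
gripper_force: 0.0
time_s: 12.6
tcp_pos: [0.4445, 0.1272, 0.3241]
eef_rot: [177.8, 26.5, 179.7]
contact_force: [4.0, -2.6, 1.3]
gripper_width: 0.0875
gripper_force: 0.0
time_s: 12.7
tcp_pos: [0.4448, 0.1265, 0.3258]
eef_rot: [177.8, 26.7, 179.6]
contact_force: [-0.2, 0.1, -0.8]
gripper_width: 0.0879
gripper_force: 0.0
[  37.7   -3.   -58.2   50.4  -18.6 -173.6] [[-0.895, -0.009, 0.446], [0.007, 0.999, 0.034], [-0.446, 0.033, -0.894]]
tool d [0.0005 0.0747 0.1643]
```

View pics/s3.png

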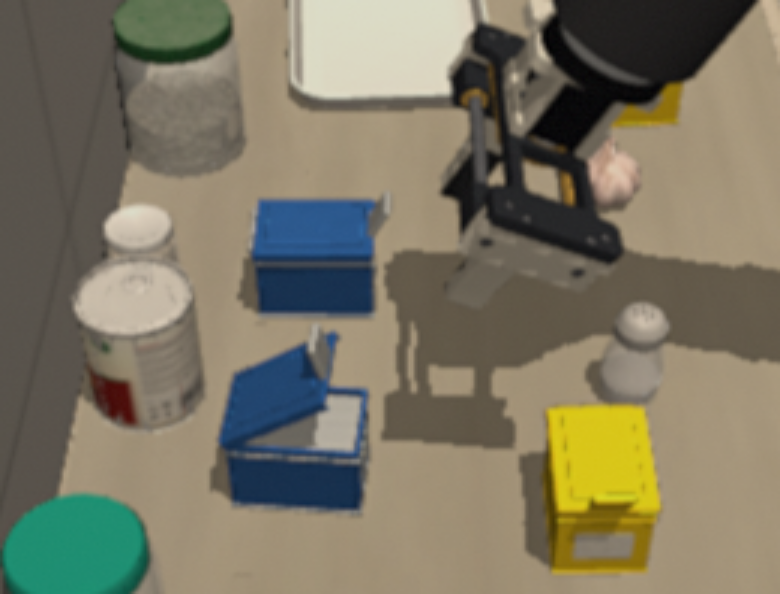

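A's lid stays standing (lip at crop px (318,350)), so A is the stiff tin. The lean ran joint 6 (-173.6) and joint 3 into their limits. I go back upright, then use the half-turned grasp.

```bash
cat > to.py <<'E'
import sys
from h import *
from scipy.spatial.transform import Rotation as Ro
a=list(map(float,sys.argv[1:])); s=r.get_state()
R=Ro.from_euler("xyz",s["eef_rot"],degrees=True)
yaw,lean=a[3:]
# tool down, given yaw; lean: fingers tilt towards +x of the heading (yaw 0 -> +x)
T=Ro.from_euler("z",yaw,degrees=True)*Ro.from_euler("x",180,degrees=True)*Ro.from_euler("y",lean,degrees=True)
print(s["joints"].round(1),s["tcp_pos"].round(4),"z",T.as_matrix()[:,2].round(2),"d",R.inv().apply(np.array(a[:3])-s["tcp_pos"]).round(4),"turn",np.degrees((R.inv()*T).as_rotvec()).round(1))
E
python3 to.py .47 .2 .39 176.6 0
```

```text
[  37.7   -3.   -58.2   50.4  -18.6 -173.6] [0.4444 0.1265 0.3244] z [ 0.  0. -1.] d [-0.0517  0.0754 -0.0448] turn [ 2.8 26.4  3.4]
```

```bash

python3 -m pendant '[[[-0.01,0.015,-0.015,0.7,6.6,0.8,1],[-0.025,0.035,-0.03,1.4,13,1.7,1],[-0.04,0.055,-0.045,2.1,20,2.6,1],[-0.052,0.075,-0.045,2.8,26.4,3.4,1],[-0.052,0.075,-0.045,2.8,26.4,3.4,1]]]' && python3 to.py .47 .2 .39 -3.4 0 && for i in 1 2 3 4; do python3 -m pendant '[[[0,0,0,0,0,-8.4,1],[0,0,0,0,0,-16.8,1],[0,0,0,0,0,-25.2,1],[0,0,0,0,0,-33.6,1],[0,0,0,0,0,-42,1]]]'|grep -E "time|rot|tcp"; done; python3 to.py .47 .2 .39 -3.4 0
```

```text
time_s: 13.25
tcp_pos: [0.4711, 0.2062, 0.3902]
eef_rot: [179.9, -0.4, 177.0]
contact_force: [-0.2, -1.4, -0.9]
gripper_width: 0.0876
gripper_force: 0.0
[  45.4    6.   -20.3   -0.4  -63.8 -138.2] [0.4711 0.2062 0.3902] z [-0. -0. -1.] d [ 0.0008 -0.0063  0.0002] turn [   0.6    0.2 -179.6]
time_s: 13.75
tcp_pos: [0.4694, 0.2018, 0.3876]
eef_rot: [179.9, -0.3, -140.9]
time_s: 14.25
tcp_pos: [0.4694, 0.2018, 0.3877]
eef_rot: [179.7, -0.2, -98.9]
time_s: 14.75
tcp_pos: [0.4694, 0.2018, 0.3877]
eef_rot: [179.7, 0.0, -56.9]
time_s: 15.25
tcp_pos: [0.4694, 0.2018, 0.3877]
eef_rot: [179.8, 0.2, -14.9]
[ 45.3   5.8 -21.   -0.1 -63.5  29.9] [0.4694 0.2018 0.3877] z [-0. -0. -1.] d [ 0.001   0.0016 -0.0023] turn [  0.2   0.2 -11.5]
```

```bash
python3 -m pendant '[[[0,0,0,0,0,-6,1],[0,0,0,0,0,-11.5,1],[0,0,0,0,0,-11.5,1]]]' >/dev/null;  python3 to.py .452 .21 .30 -3.4 30
python3 -m pendant '[[[0,0,0.02,0,7.5,0,1],[-0.005,0,0.04,0,15,0,1],[-0.01,0,0.06,0,22.5,0,1],[-0.015,-0.005,0.085,0,30,0,1],[-0.015,-0.005,0.085,0,30,0,1]]]'; python3 -m pendant '[[[0,0,0,0,0,0,1]]]' >/dev/null; python3 to.py .457 .21 .25 -3.4 30;python3 to.py .517 .207 .18 -3.4 30
```

```text
[ 45.3   5.8 -21.   -0.1 -63.5  41.1] [0.4695 0.2018 0.3878] z [ 0.5  -0.03 -0.87] d [-0.0176 -0.0074  0.0879] turn [ 0.2 30.2 -0.2]
time_s: 16.05
tcp_pos: [0.4759, 0.1982, 0.3288]
eef_rot: [178.8, -28.2, -4.7]
contact_force: [3.5, -0.4, 1.6]
gripper_width: 0.0876
gripper_force: 0.0
[ 42.8   3.  -53.1  56.4 -25.9  -7.6] [0.4759 0.197  0.328 ] z [ 0.5  -0.03 -0.87] d [-0.0543 -0.0129  0.0591] turn [ 2.   1.8 -0.9]
[ 42.8   3.  -53.1  56.4 -25.9  -7.6] [0.4759 0.197  0.328 ] z [ 0.5  -0.03 -0.87] d [-0.0344 -0.0169  0.1491] turn [ 2.   1.8 -0.9]
```

```bash
python3 -m pendant '[[[-0.01,-0.005,0.015,1,1,0,1],[-0.02,-0.008,0.03,2,1.8,-0.9,1],[-0.03,-0.012,0.045,2,1.8,-0.9,1],[-0.045,-0.013,0.059,2,1.8,-0.9,1],[-0.054,-0.013,0.059,2,1.8,-0.9,1]]]'; python3 -m pendant '[[[0,0,0,0,0,0,1],[0,0,0,0,0,0,1]]]' >/dev/null; python3 to.py .457 .21 .25 -3.4 30;python3 to.py .517 .207 .18 -3.4 30
```

```text
time_s: 16.65
tcp_pos: [0.4818, 0.2227, 0.2657]
eef_rot: [179.4, -28.6, -3.9]
contact_force: [-0.1, 0.4, -0.5]
gripper_width: 0.0874
gripper_force: 0.0
[ 28.8   8.7 -58.1  95.2 -15.4 -34.6] [0.4806 0.2242 0.2672] z [ 0.5  -0.03 -0.87] d [-0.0281  0.0156  0.0044] turn [ 0.6  1.2 -0.1]
[ 28.8   8.7 -58.1  95.2 -15.4 -34.6] [0.4806 0.2242 0.2672] z [ 0.5  -0.03 -0.87] d [-0.0092  0.0141  0.0946] turn [ 0.6  1.2 -0.1]
```

```bash
cat > kin.py <<'E'
import numpy as np
from scipy.spatial.transform import Rotation as Ro
from scipy.optimize import least_squares
ax=lambda a,d:Ro.from_euler(a,d,degrees=True)
def fk(q,P,s4=1,s6=1):
    o1,h,L1,a,L2,o4,d6,o5=P
    A=ax("z",q[0]);p=A.apply([0,o1,h]);A=A*ax("y",q[1]);p=p+A.apply([0,0,L1]);A=A*ax("y",-q[2])
    p=p+A.apply([L2,0,a]);A=A*ax("x",s4*q[3]);p=p+A.apply([0,o4,0]);A=A*ax("y",-q[4]);p=p+A.apply([d6,o5,0]);A=A*ax("x",s6*q[5])
    return p,A
D=[([-59.811,20.586,.641,-.017,-70.137,-16.507],[.15962,-.65568,.40384],[179.916,0,-166.32]),
([25.6,4,-20.8,0,-65.2,-115.6],[.50002,.02669,.40447],[180,0,180]),
([37.7,-3,-58.2,50.4,-18.6,-173.6],[.4444,.1265,.3244],[177.8,26.7,179.6]),
([45.3,5.8,-21,-.1,-63.5,41.1],[.4695,.2018,.3878],[179.8,.1,-3.4]),
([42.8,3,-53.1,56.4,-25.9,-7.6],[.4759,.197,.328],[178.8,-28.2,-4.7]),
([28.8,8.7,-58.1,95.2,-15.4,-34.6],[.4806,.2242,.2672],[179.4,-28.8,-3.7])]
def fit(s4,s6):
    f=lambda P:np.concatenate([fk(q,P,s4,s6)[0]-p for q,p,_ in D])
    return least_squares(f,[-.1,.13,.6,0,.46,-.1,.12,0])
LO=np.array([-176.03,-82.01,-58.28,-173.87,-174.79,-173.66]);HI=np.array([176.03,121.73,71.71,95.51,-.11,173.66])
E
python3 - <<'E'
from kin import *
for s4 in(1,-1):
  for s6 in (1,-1):
    s=fit(s4,s6);print(s4,s6,s.cost**.5,s.x.round(4))
    F=[fk(q,s.x,s4,s6)[1].inv()*ax("xyz",e) for q,_,e in D]
    print(np.degrees([(F[0].inv()*x).magnitude() for x in F]).round(1))
E
```

```text
1 1 0.11803169926010455 [-0.2306  0.102   0.7563  0.1079  0.378   0.302   0.36   -0.2755]
[  0.  161.8 144.8 115.4 128.8 155.5]
1 -1 0.11803169926010455 [-0.2306  0.102   0.7563  0.1079  0.378   0.302   0.36   -0.2755]
[  0.    0.  100.9   0.2 112.7 169.6]
-1 1 0.0005872382428606465 [ 2.000e-04  1.993e-01  6.012e-01 -5.000e-04  4.639e-01 -6.927e-01
  1.996e-01  5.005e-01]
[  0.  161.8  45.8 115.5  17.6  36.2]
-1 -1 0.0005872382428606465 [ 2.000e-04  1.993e-01  6.012e-01 -5.000e-04  4.639e-01 -6.927e-01
  1.996e-01  5.005e-01]
[0.  0.  0.2 0.3 0.3 0.2]
```

```bash
cat >> kin.py <<'E'
P=fit(-1,-1).x
F=(fk(D[0][0],P,-1,-1)[1].inv()*ax("xyz",D[0][2]))
def FK(q):
    p,A=fk(q,P,-1,-1); return p,A*F
def tgt(yaw,lean): return ax("z",yaw)*ax("x",180)*ax("y",lean)
def ik(p,T,q0):
    def f(q):
        a,A=FK(q); return np.r_[(a-p)*5,(A.inv()*T).as_rotvec()]
    s=least_squares(f,np.clip(q0,LO+.5,HI-.5),bounds=(LO,HI),x_scale=50); return s.x,s.cost
def sols(p,T,n=60,seed=0):
    g=np.random.default_rng(seed);out=[]
    for _ in range(n):
        q,c=ik(p,T,g.uniform(LO,HI))
        if c<1e-7 and not any(abs(q-o).max()<1 for o in out): out.append(q)
    return out
E
python3 - <<'E'
from kin import *
gp=np.array([.596,.202,.042]);
for nm,gp,yw in(("A",np.array([.596,.202,.042]),-3.4),("trayc",np.array([.568-.026,-.315,.048]),-3.4),("tray,+20yaw",np.array([.568-.026,-.315,.048]),-30)):
  for back in(0,.06):
   for lean in(30,):
    for yaw,l in((yw,lean),(yw+180,-lean)):
        T=tgt(yaw,l);z=T.as_matrix()[:,2]
        p=gp-.159*z+np.array([-back,0,back*.8])
        print(nm,back,lean,yaw,p.round(3),[q.round(0).tolist() for q in sols(p,T)])
E
```

```text
A 0 30 -3.4 [0.517 0.207 0.18 ] []
A 0 30 176.6 [0.517 0.207 0.18 ] []
A 0.06 30 -3.4 [0.457 0.207 0.228] []
A 0.06 30 176.6 [0.457 0.207 0.228] []
trayc 0 30 -3.4 [ 0.463 -0.31   0.186] [[-20.0, 20.0, -28.0, -31.0, -16.0, 134.0]]
trayc 0 30 176.6 [ 0.463 -0.31   0.186] [[-20.0, 20.0, -28.0, -31.0, -16.0, -46.0]]
trayc 0.06 30 -3.4 [ 0.403 -0.31   0.234] [[-22.0, 11.0, -32.0, -27.0, -20.0, 132.0]]
trayc 0.06 30 176.6 [ 0.403 -0.31   0.234] [[-22.0, 11.0, -32.0, -27.0, -20.0, -48.0]]
tray,+20yaw 0 30 -30 [ 0.473 -0.275  0.186] []
tray,+20yaw 0 30 150 [ 0.473 -0.275  0.186] []
tray,+20yaw 0.06 30 -30 [ 0.413 -0.275  0.234] []
tray,+20yaw 0.06 30 150 [ 0.413 -0.275  0.234] []
```

```bash
python3 - <<'E'
from kin import *
g=np.array([.594,.202,.045])
for yaw in(-25,-15,-3.4,10,20,30):
  for lean in(15,20,25,30):
    T=tgt(yaw,lean);z=T.as_matrix()[:,2];x=T.as_matrix()[:,0]
    o=[]
    for b in(0,.06):
        p=g-.159*z+b*np.array([-np.cos(np.radians(yaw)),-np.sin(np.radians(yaw)),.7])
        o.append([q.round(0).tolist() for q in sols(p,T,14)])
    print(yaw,lean,o)
E
```

```text
-25 15 [[[42.0, 23.0, -40.0, 34.0, -25.0, -7.0]], [[49.0, 17.0, -41.0, 28.0, -32.0, -8.0]]]
-25 20 [[[38.0, 21.0, -48.0, 59.0, -21.0, -29.0]], [[49.0, 16.0, -47.0, 44.0, -28.0, -23.0]]]
-25 25 [[[32.0, 21.0, -53.0, 84.0, -21.0, -48.0]], [[46.0, 15.0, -53.0, 62.0, -27.0, -39.0]]]
-25 30 [[], [[43.0, 15.0, -56.0, 78.0, -28.0, -52.0]]]
-15 15 [[[41.0, 22.0, -42.0, 36.0, -22.0, 2.0]], [[48.0, 15.0, -43.0, 30.0, -28.0, 1.0]]]
-15 20 [[[32.0, 20.0, -51.0, 73.0, -15.0, -28.0]], [[45.0, 14.0, -52.0, 52.0, -22.0, -18.0]]]
-15 25 [[], [[38.0, 13.0, -58.0, 79.0, -20.0, -39.0]]]
-15 30 [[], []]
-3.4 15 [[[39.0, 21.0, -43.0, 35.0, -18.0, 15.0]], [[46.0, 14.0, -45.0, 29.0, -24.0, 15.0]]]
-3.4 20 [[], [[39.0, 12.0, -56.0, 61.0, -15.0, -11.0]]]
-3.4 25 [[], []]
-3.4 30 [[], []]
10 15 [[[39.0, 21.0, -41.0, 26.0, -17.0, 36.0]], [[43.0, 13.0, -45.0, 23.0, -21.0, 36.0]]]
10 20 [[], []]
10 25 [[], []]
10 30 [[], []]
20 15 [[[39.0, 21.0, -38.0, 16.0, -18.0, 57.0]], [[41.0, 13.0, -43.0, 15.0, -22.0, 55.0]]]
20 20 [[], [[34.0, 10.0, -56.0, 50.0, -6.0, 26.0]]]
20 25 [[], []]
20 30 [[], []]
30 15 [[[38.0, 21.0, -33.0, 6.0, -20.0, 77.0]], [[39.0, 13.0, -38.0, 6.0, -24.0, 76.0]]]
30 20 [[[37.0, 20.0, -42.0, 16.0, -9.0, 67.0]], [[39.0, 11.0, -45.0, 13.0, -14.0, 69.0]]]
30 25 [[], []]
30 30 [[], []]
```

```bash
python3 to.py .48 .209 .39 -3.4 0; python3 - <<'E'
from kin import *
for lean in(15,16,17,18,19):
  for X in(-.031,-.029):
    c=np.array([.622,.2005,.042])+ax("z",-3.4).apply([X,0,0]);T=tgt(-3.4,lean);z=T.as_matrix()[:,2]
    for b in(0,.03,.07):
        p=c-.159*z+b*np.array([-1,.06,.7]);print(lean,X,b,p.round(4),[q.round(0).tolist() for q in sols(p,T,14)])
E
```

```text
[ 28.8   8.7 -58.1  95.2 -15.4 -34.6] [0.4806 0.2242 0.2672] z [-0. -0. -1.] d [ 0.0594  0.0161 -0.1073] turn [  0.5 -28.8  -0.3]
15 -0.031 0 [0.55   0.2048 0.1956] [[39.0, 21.0, -44.0, 36.0, -17.0, 13.0]]
15 -0.031 0.03 [0.52   0.2066 0.2166] [[42.0, 17.0, -45.0, 33.0, -20.0, 14.0]]
15 -0.031 0.07 [0.48   0.209  0.2446] [[47.0, 12.0, -47.0, 29.0, -24.0, 14.0]]
15 -0.029 0 [0.552  0.2047 0.1956] [[39.0, 21.0, -43.0, 36.0, -17.0, 14.0]]
15 -0.029 0.03 [0.522  0.2065 0.2166] [[42.0, 18.0, -45.0, 33.0, -20.0, 14.0]]
15 -0.029 0.07 [0.482  0.2089 0.2446] [[47.0, 12.0, -46.0, 29.0, -24.0, 14.0]]
16 -0.031 0 [0.5473 0.2049 0.1948] [[38.0, 21.0, -46.0, 45.0, -15.0, 6.0]]
16 -0.031 0.03 [0.5173 0.2067 0.2158] [[41.0, 17.0, -47.0, 39.0, -18.0, 8.0]]
16 -0.031 0.07 [0.4773 0.2091 0.2438] [[46.0, 12.0, -49.0, 33.0, -22.0, 10.0]]
16 -0.029 0 [0.5493 0.2048 0.1948] [[38.0, 21.0, -46.0, 44.0, -15.0, 7.0]]
16 -0.029 0.03 [0.5193 0.2066 0.2158] [[41.0, 17.0, -47.0, 39.0, -18.0, 9.0]]
16 -0.029 0.07 [0.4793 0.209  0.2438] [[46.0, 12.0, -48.0, 33.0, -23.0, 10.0]]
17 -0.031 0 [0.5446 0.2051 0.1941] [[3
[... 663 characters left out ...]
-0.029 0 [0.544  0.2051 0.1932] [[30.0, 20.0, -52.0, 72.0, -10.0, -13.0]]
18 -0.029 0.03 [0.514  0.2069 0.2142] [[37.0, 16.0, -52.0, 57.0, -14.0, -5.0]]
18 -0.029 0.07 [0.474  0.2093 0.2422] [[45.0, 11.0, -52.0, 44.0, -19.0, 1.0]]
19 -0.031 0 [0.5394 0.2054 0.1923] [[25.0, 19.0, -54.0, 87.0, -9.0, -24.0]]
19 -0.031 0.03 [0.5094 0.2072 0.2133] [[33.0, 16.0, -55.0, 69.0, -12.0, -14.0]]
19 -0.031 0.07 [0.4694 0.2096 0.2413] [[43.0, 11.0, -55.0, 51.0, -18.0, -5.0]]
19 -0.029 0 [0.5414 0.2053 0.1923] [[25.0, 19.0, -53.0, 87.0, -9.0, -24.0]]
19 -0.029 0.03 [0.5114 0.2071 0.2133] [[33.0, 16.0, -54.0, 69.0, -12.0, -14.0]]
19 -0.029 0.07 [0.4714 0.2095 0.2413] [[43.0, 11.0, -54.0, 51.0, -18.0, -5.0]]
```

```bash
python3 -m pendant '[[[0.01,0.003,-0.02,0,-6,0,-1],[0.025,0.007,-0.045,0,-12,0,-1],[0.04,0.011,-0.07,0,-19,0,-1],[0.05,0.016,-0.09,0.2,-25,0,-1],[0.059,0.016,-0.107,0.5,-28.8,-0.3,-1]]]' 6; python3 -m pendant '[[[0,0,0,0,0,0,-1],[0,0,0,0,0,0,-1],[0,0,0,0,0,0,-1],[0,0,0,0,0,0,-1]]]' 6; python3 to.py .575 .203 .321 -3.4 0
```

```text
time_s: 17.35
tcp_pos: [0.4979, 0.2023, 0.3733]
eef_rot: [177.2, -22.7, -5.7]
contact_force: [3.9, -2.0, 3.1]
gripper_width: 0.0532
gripper_force: 0.0
time_s: 17.75
tcp_pos: [0.4995, 0.2014, 0.3724]
eef_rot: [177.0, -23.0, -5.7]
contact_force: [-0.2, -0.2, -1.5]
gripper_width: 0.0214
gripper_force: 0.0
[ 47.3   3.8 -39.5  32.6 -39.6  12.3] [0.4995 0.2014 0.3724] z [-0. -0. -1.] d [ 0.049  -0.0132  0.076 ] turn [  3.4 -22.9  -2.9]
```

```bash
python3 -m pendant '[[[0.014,-0.002,0.006,0.8,-6,-0.7,-1],[0.028,-0.004,0.012,1.7,-12,-1.4,-1],[0.042,-0.006,0.018,2.5,-18,-2.1,-1],[0.056,-0.008,0.024,3.4,-22.9,-2.9,-1],[0.056,-0.008,0.024,3.4,-22.9,-2.9,-1]]]' 6; python3 -m pendant '[[[0,0,0,0,0,0,-1],[0,0,0,0,0,0,-1]]]' 6; python3 to.py .577 .203 .321 -3.4 0
```

```text
time_s: 18.25
tcp_pos: [0.5638, 0.2019, 0.3712]
eef_rot: [-180.0, 0.1, -3.6]
contact_force: [-1.6, -1.1, -0.7]
gripper_width: 0.0005
gripper_force: 0.0
time_s: 18.45
tcp_pos: [0.5606, 0.2017, 0.3719]
eef_rot: [180.0, -0.0, -3.5]
contact_force: [-0.5, -0.5, 0.5]
gripper_width: 0.0003
gripper_force: 0.0
[ 38.6  14.5 -12.4   0.1 -63.1  47.9] [0.5606 0.2017 0.3719] z [-0. -0. -1.] d [ 0.0163 -0.0023  0.0509] turn [ 0.  -0.  -0.1]
```

```bash
python3 -m pendant '[[[0.014,-0.002,0.03,0,0,0,-1],[0.014,-0.002,0.051,0,0,0,-1],[0.014,-0.002,0.051,0,0,0,-1]]]' 6; python3 -m pendant '[[[0.01,0,0,0,0,0,-1],[0.018,0,0,0,0,0,-1],[0.024,0,0,0,0,0,-1],[0.029,0,0,0,0,0,-1],[0.034,0,0,0,0,0,-1]]]' 6;  python3 -m pendant '[[[0,0,0,0,0,0,-1]]]'; python3 - <<'E'
from h import *
im=r.capture("side")[:,:,::-1]; cv2.imwrite("pics/s4.png",cv2.resize(im[270:410,220:370],None,fx=4,fy=4))
E
```

```text
time_s: 18.75
tcp_pos: [0.5735, 0.203, 0.3187]
eef_rot: [179.9, 0.2, -3.4]
contact_force: [-0.5, -1.4, -0.1]
gripper_width: 0.0006
gripper_force: 0.0
time_s: 19.25
tcp_pos: [0.6097, 0.2017, 0.3225]
eef_rot: [-179.9, -0.1, -3.4]
contact_force: [-3.3, 0.1, 5.5]
gripper_width: 0.0006
gripper_force: 1.9
time_s: 19.35
tcp_pos: [0.6098, 0.2016, 0.3221]
eef_rot: [-179.9, -0.1, -3.4]
contact_force: [-2.6, -0.2, 4.8]
gripper_width: 0.0002
gripper_force: 2.0
```

View pics/s4.png

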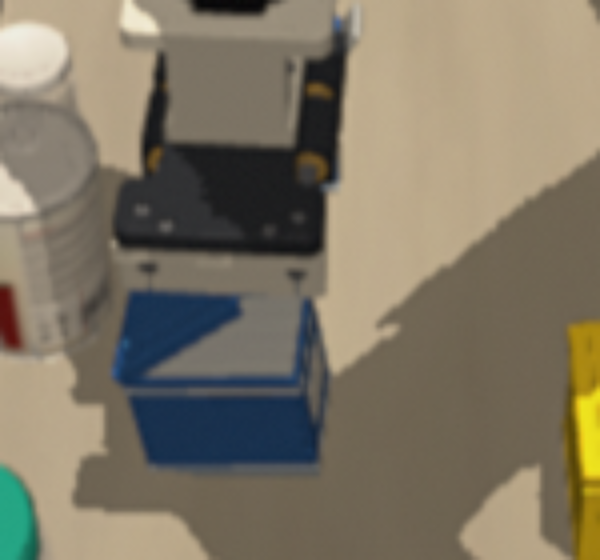

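```bash
python3 -m pendant '[[[-0.04,0,0,0,0,0,-1],[-0.07,0,-0.03,0,0,0,-1],[-0.1,0.0,-0.07,0,0,0,0],[-0.11,0.05,-0.07,0,0,0,1],[-0.11,0.09,-0.07,0,0,0,1]]]' 6|grep tcp; for i in 1 2; do python3 -m pendant '[[[0,0.048,0,0,0,0,1],[0,0.096,0,0,0,0,1],[0,0.144,0,0,0,0,1],[0,0.19,0,0,0,0,1]]]'|grep tcp;done
cat > fit.py <<'E'
from h import *
from scipy.optimize import minimize
from scipy.spatial.transform import Rotation as Ro
def model(x,y,yaw,th):
    b=[[sx*.04,sy*.028,z] for sx in(-1,1) for sy in(-1,1) for z in(0,.07)]
    for u in(0,.083):
        for sy in(-1,1):
            b.append([.042-u*np.cos(th),sy*.028,.072+u*np.sin(th)])
    return Ro.from_euler("z",yaw,degrees=True).apply(np.array(b))+[x,y,0]
def hullmask(pts,S=4):
    m=np.zeros((480*2,640*2),np.uint8); h=cv2.convexHull((np.array(pts)*2).astype(np.float32)); cv2.fillConvexPoly(m,np.round(h*16).astype(np.int32),1,shift=4); return m
def fit(x0,cams,ims):
    T=[]
    for n in cams:
        p=r.camera_params(n);m=cv2.inRange(cv2.cvtColor(ims[n],cv2.COLOR_BGR2HSV),(105,100,30),(125,255,255))
        k,l,s,c=cv2.connectedComponentsWithStats(m)
        u=proj(p,[x0[0],x0[1],.05]); pts=[np.argwhere(l==i)[:,::-1] for i in range(1,k) if s[i,4]>15 and np.hypot(*(c[i]-u))<45]
        T.append((p,hullmask(np.vstack(pts)+.25)))
    def f(v):
        e=0
        for p,t in T:
            q=hullmask([proj(p,X) for X in model(v[0],v[1],v[2]*100,v[3])]); e+=1-(q&t).sum()/(q|t).sum()
        return e/len(T)
    s0=np.array([x0[0],x0[1],x0[2]/100,x0[3]])
    S=np.vstack([s0]+[s0+d for d in np.diag([.01,.01,.08,.15])])
    s=minimize(f,s0,method="Nelder-Mead",options=dict(initial_simplex=S,xatol=1e-4,fatol=1e-5,maxiter=400))
    return s.x*[1,1,100,1],s.fun
E
python3 - <<'E'
from fit import *
ims={n:r.capture(n)[:,:,::-1].copy() for n in("top","side")}
for n in ims: cv2.imwrite(f"pics/f_{n}.png",ims[n])
o={n:cv2.imread(f"pics/{n}0.png") for n in ims}
print("B0",fit([.62,.022,0,0],["top","side"],o)); print("A0",fit([.622,.2,-3.4,0],["top","side"],o))
for c in(["top","side"],["side"],["top"]):
    print(c,"A",fit([.622,.2,-5,.8],c,ims))
print("B",fit([.62,.022,0,0],["top","side"],ims)); print(r.get_state()["tcp_pos"])
E
```

```text
tcp_pos: [0.4923, 0.1181, 0.3929]
tcp_pos: [0.4819, -0.0731, 0.3914]
tcp_pos: [0.4707, -0.263, 0.391]
B0 (array([ 0.61801132,  0.02290885,  2.53032999, -0.0673207 ]), np.float64(0.12441313653262387))
A0 (array([ 0.62192399,  0.20027879, -0.14820845, -0.01190116]), np.float64(0.15840376087392555))
['top', 'side'] A (array([0.62163793, 0.19938223, 0.40771821, 0.57650341]), np.float64(0.2925114920127389))
['side'] A (array([ 0.6221105 ,  0.19510776, -2.07592164,  0.40090276]), np.float64(0.0895213708883199))
['top'] A (array([ 0.64448431,  0.20967513, -0.55715197, -0.04018254]), np.float64(0.44110603091661227))
B (array([ 0.6183683 ,  0.02180772,  1.11081865, -0.06551347]), np.float64(0.23025269309187818))
[ 0.47040581 -0.26523114  0.39027009]
```

```bash
python3 - <<'E'
import cv2,numpy as np
s=cv2.imread("pics/f_side.png")[315:405,235:325];t=cv2.imread("pics/f_top.png")[165:245,185:265]
a=cv2.resize(s,(398,398),interpolation=cv2.INTER_CUBIC);b=cv2.resize(t,(400,400),interpolation=cv2.INTER_CUBIC)
s0=cv2.imread("pics/side0.png")[315:405,235:325]
o=np.zeros((600,800,3),np.uint8);o[:398,:398]=a;o[:400,400:]=b;o[400:,:200]=cv2.resize(s0,(200,200));o[400:,400:600]=cv2.resize(cv2.imread("pics/f_top.png"),(200,200))
cv2.imwrite("pics/comp.png",o)
E
```

```text
(no output)
```

View pics/comp.png

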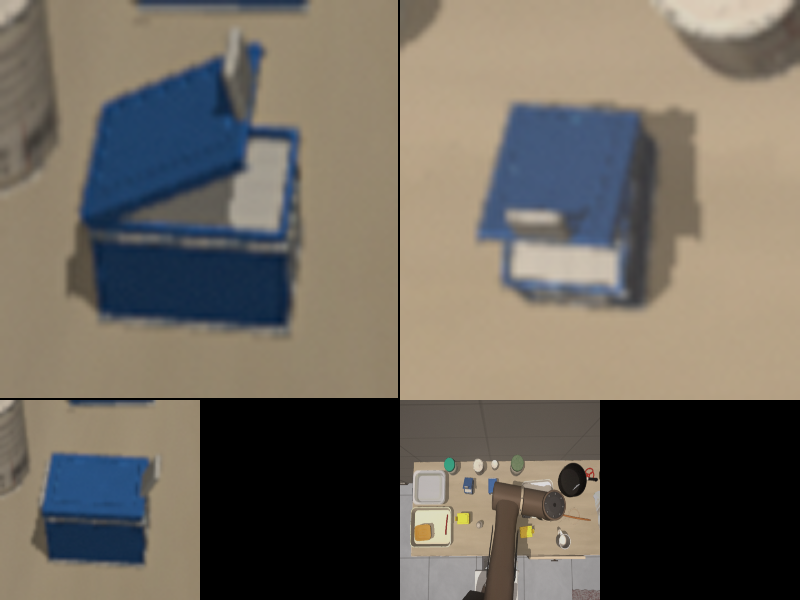

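The tin stands unmoved and upright, with the lid still standing. In the composite its rim front edge runs from (503,285) to (628,292), the lid front edge from (478,235) to (615,243), and the side-view bottom edge from (100,320) to (288,328).

```bash
python3 - <<'E'
from fit import *
t=r.camera_params("top");s=r.camera_params("side")
T=lambda x,y:(185+(x-400)/5,165+y/5)
S=lambda x,y:(235+x/4.42,315+y/4.42)
print("rim",atz(t,*T(503,285),.07).round(4),atz(t,*T(628,292),.07).round(4))
print("back",atz(t,*T(515,105),.072).round(4),atz(t,*T(640,112),.072).round(4))
print("sidebot",atz(s,*S(100,320),0).round(4),atz(s,*S(288,328),0).round(4))
# lid front corners (y+ and y- corner) as function of theta
for th in(.6,.7,.75,.8,.9):
    M=model(.622,.2005,-3.4,th)[-2:]
    print(th,[proj(t,X).round(1).tolist() for X in M],[proj(s,X).round(1).tolist() for X in M])
print("meas",[np.round(T(*v),1).tolist() for v in((615,243),(478,235))],[np.round(S(*v),1).tolist() for v in((262,45),(245,165))])
E
```

```text
rim [0.5822 0.2292 0.07  ] [0.5786 0.1719 0.07  ]
back [0.6651 0.2243 0.072 ] [0.6615 0.1669 0.072 ]
sidebot [0.6622 0.2247 0.    ] [0.5828 0.2287 0.    ]
0.6 [[226.2, 214.0], [200.9, 212.6]] [[293.5, 324.4], [290.7, 349.2]]
0.7 [[225.8, 211.3], [200.4, 210.0]] [[290.7, 321.8], [287.6, 346.6]]
0.75 [[225.7, 209.9], [200.2, 208.5]] [[289.1, 320.6], [286.0, 345.3]]
0.8 [[225.5, 208.4], [200.0, 207.0]] [[287.4, 319.4], [284.2, 344.2]]
0.9 [[225.3, 205.2], [199.7, 203.8]] [[283.8, 317.2], [280.4, 341.9]]
meas [[228.0, 213.6], [200.6, 212.0]] [[294.3, 325.2], [290.4, 352.3]]
```

```bash
for i in 1 2; do python3 -m pendant '[[[0.01,-0.047,0,0,0,0,-1],[0.02,-0.094,0,0,0,0,-1],[0.03,-0.14,0,0,0,0,-1],[0.04,-0.187,0,0,0,0,-1],[0.035,-0.235,0,0,0,0,-1]]]' 6|grep tcp;done;python3 -m pendant '[[[0,0,0,0,0,0,-1]]]' 6; python3 to.py .569 .202 .315 -3.3 0
```

```text
tcp_pos: [0.5211, -0.0262, 0.391]
tcp_pos: [0.5698, 0.2064, 0.3912]
time_s: 21.9
tcp_pos: [0.569, 0.2092, 0.3907]
eef_rot: [-179.9, -0.0, -3.2]
contact_force: [-0.1, -0.8, -0.4]
gripper_width: 0.0054
gripper_force: 0.0
[ 38.6  14.6  -9.5  -0.1 -65.7  48.2] [0.569  0.2092 0.3907] z [-0. -0. -1.] d [0.0004 0.0073 0.0757] turn [-0.1 -0.   0.1]
```

```bash
python3 -m pendant '[[[0,0.007,0.03,0,0,0,-1],[0,0.007,0.06,0,0,0,-1],[0,0.007,0.076,0,0,0,-1],[0,0.007,0.076,0,0,0,-1]]]' 6|grep -E "tcp|cont";  python3 -m pendant '[[[0.01,0,0,0,0,0,-1],[0.016,0,0,0,0,0,-1],[0.02,0,0,0,0,0,-1]]]' 6|grep -E "tcp|cont"; for i in 1 2 3; do python3 -m pendant '[[[0.003,0,0,0,0,0,-1],[0.005,0,0,0,0,0,-1],[0.005,0,0,0,0,0,-1]]]' |grep -E "tcp|cont"; done
python3 - <<'E'
from fit import *
cv2.imwrite("pics/g_side.png",r.capture("side")[:,:,::-1])
E
```

```text
tcp_pos: [0.5678, 0.1966, 0.3129]
contact_force: [1.1, -0.2, -0.1]
tcp_pos: [0.5898, 0.196, 0.317]
contact_force: [-3.3, 0.8, 4.3]
tcp_pos: [0.5939, 0.1956, 0.316]
contact_force: [-3.2, 0.5, 3.7]
tcp_pos: [0.599, 0.1953, 0.3157]
contact_force: [-3.6, -0.0, 3.6]
tcp_pos: [0.6041, 0.195, 0.3157]
contact_force: [-3.2, -0.2, 3.8]
```

```bash
python3 -m pendant '[[[0.002,0,0,0,0,0,-1],[0.004,0,0,0,0,0,-1],[0.004,0,0,0,0,0,-1]]]' 6|grep -E "tcp|cont"; python3 -m pendant '[[[-0.03,0,0,0,0,0,0],[-0.06,0,0,0,0,0,1],[-0.09,0,-0.03,0,0,0,1],[-0.12,0,-0.07,0,0,0,1],[-0.12,0,-0.07,0,0,0,1]]]' 6|grep -E "tcp|cont"
cat > lid.py <<'E'
from fit import *
t=r.camera_params("top")
def rows(im):
    m=cv2.inRange(cv2.cvtColor(im,cv2.COLOR_BGR2HSV),(105,100,30),(125,255,255))
    return {u:(np.where(m[180:235,u])[0]+180)[[0,-1]].tolist() if m[180:235,u].any() else None for u in range(198,236,2)}
E
python3 - <<'E'
from lid import *
im=r.capture("top")[:,:,::-1].copy(); cv2.imwrite("pics/h_top.png",im)
print(rows(cv2.imread("pics/f_top.png")));print(rows(im))
E
```

```text
tcp_pos: [0.608, 0.1948, 0.3157]
contact_force: [-2.8, -0.1, 2.9]
tcp_pos: [0.4868, 0.2023, 0.3912]
contact_force: [0.9, 0.8, 0.5]
{198: None, 200: None, 202: [209, 211], 204: [200, 211], 206: [193, 212], 208: [187, 205], 210: [187, 205], 212: [187, 205], 214: [187, 205], 216: [187, 206], 218: [187, 206], 220: [188, 212], 222: [188, 212], 224: [188, 213], 226: [188, 212], 228: [188, 204], 230: [188, 196], 232: None, 234: None}
{198: None, 200: None, 202: [208, 211], 204: [200, 212], 206: [193, 212], 208: [187, 206], 210: [187, 206], 212: [187, 206], 214: [187, 206], 216: [187, 206], 218: [187, 207], 220: [188, 213], 222: [188, 213], 224: [188, 213], 226: [188, 213], 228: [188, 206], 230: [188, 197], 232: None, 234: None}
```

```bash
python3 -m pendant '[[[0,0,0,0,0,0,1],[0,0,0,0,0,0,1],[0,0,0,0,0,0,1],[0,0,0,0,0,0,1],[0,0,0,0,0,0,1]]]' 6 >/dev/null;python3 - <<'E'
from lid import *
im=r.capture("top")[:,:,::-1].copy(); sd=r.capture("side")[:,:,::-1].copy();cv2.imwrite("pics/i_top.png",im);cv2.imwrite("pics/i_side.png",sd)
a=cv2.imread("pics/h_top.png");print("diff",np.abs(a[195:235,195:235].astype(int)-im[195:235,195:235]).mean(), np.abs(a[195:235,195:235].astype(int)-cv2.imread("pics/f_top.png")[195:235,195:235]).mean())
for n in("pics/s3","f_side","g_side","i_side"):
    if n=="pics/s3":
        x=cv2.imread("pics/s3.png"); x=cv2.resize(x,(260,220),interpolation=cv2.INTER_AREA); full=np.zeros((480,640,3),np.uint8); full[200:420,180:440]=x
    else: full=cv2.imread(f"pics/{n}.png")
    m=cv2.inRange(cv2.cvtColor(full,cv2.COLOR_BGR2HSV),(105,120,30),(125,255,255))
    print(n)
    for u in(260,266,272,278,284,288,292,296): 
        w=np.where(m[318:395,u])[0]+318; g=np.split(w,np.where(np.diff(w)>1)[0]+1) if len(w) else []
        print(u,[(int(k[0]),int(k[-1])) for k in g],end="; ")
    print()
s=r.camera_params("side")
for th in(.4,.5,.6,.7,.8,.9): # near lid edge rows at u
    h=proj(s,model(.621,.199,-3.3,th)[9]);f=proj(s,model(.621,.199,-3.3,th)[11]);print(th,[round(float(h[1]+(f[1]-h[1])*(u-h[0])/(f[0]-h[0])),1) for u in(260,266,272,278,284,288)],f.round(1))
E
```

```text
diff 1.7329166666666667 19.200833333333332
pics/s3
260 [(338, 366), (370, 385)]; 266 [(336, 360), (366, 366), (371, 385)]; 272 [(333, 357), (366, 367), (371, 385)]; 278 [(330, 355), (366, 367), (372, 386)]; 284 [(338, 352), (372, 386)]; 288 [(341, 345), (368, 368), (372, 387)]; 292 [(344, 344), (368, 368), (373, 387)]; 296 [(345, 345), (368, 368), (373, 387)]; 
f_side
260 [(338, 366), (370, 385)]; 266 [(336, 361), (366, 366), (371, 385)]; 272 [(333, 359), (366, 367), (371, 386)]; 278 [(331, 356), (366, 367), (372, 386)]; 284 [(329, 354), (367, 367), (372, 386)]; 288 [(342, 352), (368, 368), (372, 387)]; 292 [(325, 330), (344, 344), (368, 368), (373, 387)]; 296 [(345, 345), (368, 368), (373, 387)]; 
g_side
260 [(343, 360), (365, 366), (369, 385)]; 266 [(343, 357), (365, 365), (370, 385)]; 272 [(343, 354), (365, 365), (369, 385)]; 278 [(344, 351), (365, 365), (369, 385)]; 284 [(365, 365), (369, 385)]; 288 [(365, 365), (370, 385)]; 292 [(364, 365), (369, 385)]; 296 [(345, 351), (372, 384)]; 
i_side
260 [(338, 366), (370, 385)]; 266 [(336, 361), (366, 366), (371, 385)]; 272 [(334, 359), (366, 367), (371, 385)]; 278 [(331, 357), (366, 367), (372, 386)]; 284 [(328, 354), (367, 367), (372, 386)]; 288 [(342, 353), (368, 368), (372, 387)]; 292 [(325, 329), (344, 344), (368, 368), (373, 387)]; 296 [(344, 345), (368, 368), (373, 387)]; 
0.4 [362.1, 360.7, 359.4, 358.0, 356.7, 355.8] [296.1 354. ]
0.5 [361.5, 359.7, 357.9, 356.0, 354.2, 353.0] [293.9 351.2]
0.6 [360.9, 358.5, 356.2, 353.8, 351.4, 349.8] [291.3 348.5]
0.7 [360.2, 357.2, 354.1, 351.1, 348.0, 346.0] [288.3 345.9]
0.8 [359.4, 355.5, 351.7, 347.8, 344.0, 341.4] [284.9 343.4]
0.9 [358.3, 353.4, 348.6, 343.7, 338.9, 335.6] [281.1 341.2]
```

```bash
python3 to.py .59 .2012 .365 -3.3 0; python3 to.py .601 .2005 .303 -3.3 0
```

```text
[ 43.7   7.5 -19.4  -0.  -63.   42.8] [0.4881 0.2018 0.3853] z [-0. -0. -1.] d [ 0.1017 -0.0055  0.0203] turn [-0.1 -0.  -0.1]
[ 43.7   7.5 -19.4  -0.  -63.   42.8] [0.4881 0.2018 0.3853] z [-0. -0. -1.] d [ 0.1127 -0.0054  0.0823] turn [-0.1 -0.  -0.1]
```

```bash
python3 -m pendant '[[[0.045,-0.005,0,0,0,0,1],[0.09,-0.005,0.01,0,0,0,1],[0.113,-0.005,0.04,0,0,0,0.5],[0.113,-0.005,0.07,0,0,0,0],[0.113,-0.005,0.082,0,0,0,-0.1]]]' 8 |grep -E "tcp|width"; python3 -m pendant '[[[0,0,0,0,0,0,-0.3],[0,0,0,0,0,0,-1],[0,0,0,0,0,0,-1],[0,0,0,0,0,0,-1],[0,0,0,0,0,0,-1]]]' 8|grep -E "tcp|width|force"; python3 -m pendant '[[[0,0,0,0,0,0,-1],[0,0,0,0,0,0,-1],[0,0,0,0,0,0,-1],[0,0,0,0,0,0,-1]]]' 8|grep -E "tcp|width|force"
```

```text
tcp_pos: [0.6008, 0.1994, 0.2998]
gripper_width: 0.0689
tcp_pos: [0.6011, 0.2004, 0.305]
contact_force: [0.2, 0.4, -1.0]
gripper_width: 0.0293
gripper_force: 0.0
tcp_pos: [0.6011, 0.2005, 0.3041]
contact_force: [-2.2, 1.9, 5.1]
gripper_width: 0.0242
gripper_force: 8.0
```

```bash
python3 -m pendant '[[[0.003,0,-0.003,0,0,0,-1],[0.006,0,-0.006,0,0,0,-1],[0.009,0,-0.008,0,0,0,-1],[0.012,0,-0.010,0,0,0,-1]]]' 8|grep -E "tcp|width|force"; python3 -m pendant '[[[0.003,0,-0.002,0,0,0,-1],[0.006,0,-0.004,0,0,0,-1],[0.009,0,-0.006,0,0,0,-1],[0.010,0,-0.0065,0,0,0,-1]]]' 8|grep -E "tcp|width|force"; python3 -m pendant '[[[0,0,0,0,0,0,1],[0,0,0,0,0,0,1],[0,0,0,0,0,0,1],[0,0,0,0,0,0,1],[0,0,0,0,0,0,1]]]'|grep -E "force"; python3 -m pendant '[[[0,0,0,0,0,0,1],[0,0,0,0,0,0,1],[0,0,0,0,0,0,1],[0,0,-0.04,0,0,0,1],[0,0,-0.06,0,0,0,1]]]'|grep -E "tcp"; python3 -m pendant '[[[-0.04,0,0,0,0,0,1],[-0.08,0,-0.02,0,0,0,1],[-0.13,0,-0.03,0,0,0,1],[-0.13,0,-0.03,0,0,0,1]]]' |grep -E "tcp"; cat > sd.py <<'E'
from lid import *
import sys
full=r.capture("side")[:,:,::-1].copy();cv2.imwrite(f"pics/{sys.argv[1]}_side.png",full)
m=cv2.inRange(cv2.cvtColor(full,cv2.COLOR_BGR2HSV),(105,120,30),(125,255,255))
for u in(260,266,272,278,284,288,292,296): 
        w=np.where(m[318:395,u])[0]+318; g=np.split(w,np.where(np.diff(w)>1)[0]+1) if len(w) else []
        print(u,[(int(k[0]),int(k[-1])) for k in g],end="; ")
im=r.capture("top")[:,:,::-1].copy();cv2.imwrite(f"pics/{sys.argv[1]}_top.png",im);print(rows(im))
E
python3 sd.py j
```

```text
tcp_pos: [0.6133, 0.1993, 0.3136]
contact_force: [-1.2, 1.4, 0.4]
gripper_width: 0.0241
gripper_force: 8.0
tcp_pos: [0.6234, 0.1988, 0.3201]
contact_force: [-0.5, 1.5, -1.8]
gripper_width: 0.0238
gripper_force: 8.0
contact_force: [-1.3, -0.3, 0.4]
gripper_force: 0.0
tcp_pos: [0.6235, 0.1989, 0.3826]
tcp_pos: [0.4895, 0.206, 0.4126]
260 [(337, 361), (365, 366), (370, 385)]; 266 [(332, 357), (365, 366), (371, 385)]; 272 [(328, 352), (366, 366), (371, 385)]; 278 [(336, 347), (367, 367), (371, 386)]; 284 [(318, 321), (343, 344), (367, 367), (372, 386)]; 288 [(343, 344), (367, 367), (372, 386)]; 292 [(343, 344), (367, 367), (372, 386)]; 296 [(343, 344), (368, 368), (372, 387)]; {198: None, 200: None, 202: [202, 203], 204: [197, 203], 206: [192, 204], 208: [187, 193], 210: [187, 193], 212: [187, 193], 214: [187, 193], 216: [188, 194], 218: [188, 194], 220: [188, 204], 222: [188, 204], 224: [189, 205], 226: [189, 204], 228: [193, 196], 230: [188, 190], 232: None, 234: None}
```

```bash
python3 to.py .477 .2075 .27 -3.3 15
```

```text
[ 43.8   6.9 -16.6  -0.  -66.3  42.9] [0.4923 0.2066 0.4115] z [ 0.26 -0.01 -0.97] d [-0.0156  0.0005  0.1415] turn [-0.2 14.9 -0.1]
```

```bash
python3 -m pendant '[[[-0.004,0,0.03,0,4,0,1],[-0.008,0,0.06,0,8,0,1],[-0.012,0,0.09,0,11.5,0,1],[-0.016,0,0.12,0,15,0,1],[-0.016,0,0.142,0,15,0,1]]]' 8|grep -E "tcp|rot";python3 -m pendant '[[[0,0,0,0,0,0,1],[0,0,0,0,0,0,1]]]'|grep -E "tcp|rot"; python3 to.py .507 .2055 .222 -3.3 15;  python3 to.py .547 .2033 .1956 -3.3 15
```

```text
tcp_pos: [0.4761, 0.2069, 0.2653]
eef_rot: [179.9, -14.9, -3.4]
tcp_pos: [0.4782, 0.2078, 0.2681]
eef_rot: [-180.0, -15.0, -3.5]
[ 47.7  10.2 -44.1  25.1 -28.4  17.4] [0.4782 0.2078 0.2681] z [ 0.26 -0.01 -0.97] d [0.0159 0.0006 0.052 ] turn [ 0.   0.  -0.2]
[ 47.7  10.2 -44.1  25.1 -28.4  17.4] [0.4782 0.2078 0.2681] z [ 0.26 -0.01 -0.97] d [0.0478 0.0004 0.0879] turn [ 0.   0.  -0.2]
```

```bash
python3 -m pendant '[[[0.006,0,0.025,0,0,0,1],[0.016,0,0.052,0,0,0,1],[0.027,0,0.065,0,0,0,1],[0.038,0,0.077,0,0,0,1],[0.048,0,0.088,0,0,0,1]]]' 60;python3 -m pendant '[[[0,0,0,0,0,0,1],[0,0,0,0,0,0,1]]]'; python3 to.py .547 .2033 .1956 -3.3 15; python3 sd.py k
```

```text
time_s: 29.9
tcp_pos: [0.5484, 0.2041, 0.1963]
eef_rot: [-179.8, -15.1, -3.5]
contact_force: [0.5, 1.1, 0.0]
gripper_width: 0.0876
gripper_force: 0.0
time_s: 30.1
tcp_pos: [0.5469, 0.2035, 0.1959]
eef_rot: [-179.9, -15.1, -3.5]
contact_force: [-0.1, -1.1, 0.4]
gripper_width: 0.0875
gripper_force: 0.0
[ 39.2  20.9 -44.3  37.  -16.9  12.5] [0.5469 0.2035 0.1959] z [ 0.26 -0.01 -0.97] d [0.     0.0002 0.0004] turn [-0.  -0.1 -0.2]
260 [(337, 361), (365, 366), (370, 385)]; 266 [(332, 357), (365, 366), (371, 385)]; 272 [(328, 352), (366, 366), (371, 385)]; 278 [(336, 347), (367, 367), (371, 375)]; 284 [(318, 320), (343, 344)]; 288 []; 292 [(344, 344)]; 296 []; {198: None, 200: None, 202: [201, 204], 204: [196, 204], 206: [191, 204], 208: [187, 193], 210: [187, 193], 212: [187, 193], 214: [187, 193], 216: [188, 194], 218: [188, 194], 220: [188, 204], 222: [188, 204], 224: [188, 205], 226: [189, 205], 228: [188, 197], 230: [188, 191], 232: None, 234: None}
```

No contact, and the lid is undisturbed. I grip.

```bash
python3 -m pendant '[[[0,0,0,0,0,0,0.3],[0,0,0,0,0,0,0],[0,0,0,0,0,0,-1],[0,0,0,0,0,0,-1],[0,0,0,0,0,0,-1]]]' 60;python3 -m pendant '[[[0,0,0,0,0,0,-1],[0,0,0,0,0,0,-1],[0,0,0,0,0,0,-1]]]' 60;
```

```text
time_s: 30.7
tcp_pos: [0.5463, 0.2038, 0.1957]
eef_rot: [-179.9, -15.0, -3.4]
contact_force: [-0.9, 1.3, 2.5]
gripper_width: 0.0555
gripper_force: 60.0
time_s: 31.0
tcp_pos: [0.5463, 0.2038, 0.1958]
eef_rot: [-179.9, -15.0, -3.4]
contact_force: [-4.2, 2.8, 4.1]
gripper_width: 0.0557
gripper_force: 60.0
```

```bash
python3 -m pendant '[[[0.0015,0,-0.006,0,0,0,-1],[0.004,0,-0.014,0,0,0,-1],[0.0065,0,-0.024,0,0,0,-1],[0.009,0,-0.034,0,0,0,-1],[0.0105,0,-0.04,0,0,0,-1]]]' 60;python3 -m pendant '[[[0,0,0,0,0,0,-1],[0,0,0,0,0,0,-1]]]'|grep -E "tcp|force|width"; python3 - <<'E'
from fit import *
im=r.capture("side")[:,:,::-1].copy();cv2.imwrite("pics/l_side.png",im)
m=cv2.inRange(cv2.cvtColor(im,cv2.COLOR_BGR2HSV),(105,120,30),(125,255,255))
for u in range(250,300,4):
    w=np.where(m[300:395,u])[0]+300; g=np.split(w,np.where(np.diff(w)>1)[0]+1) if len(w) else []
    print(u,[(int(k[0]),int(k[-1])) for k in g],end="; ")
s=r.camera_params("side")
for tilt in(0,.1,.2):
    a=[proj(s,Ro.from_euler("y",tilt).apply(np.array(X)-[.59,0,.08])+[.59,0,.08]).round(1).tolist() for X in([.66,.227,.041],[.60,.227,.041],[.66,.227,.111],[.6,.227,.111])];print(tilt,a)
E
```

```text
time_s: 31.5
tcp_pos: [0.5457, 0.2032, 0.2365]
eef_rot: [-180.0, -14.9, -3.5]
contact_force: [-0.1, 0.6, -6.4]
gripper_width: 0.0561
gripper_force: 60.0
tcp_pos: [0.5458, 0.2033, 0.2363]
contact_force: [0.3, -0.3, -6.9]
gripper_width: 0.0555
gripper_force: 60.0
250 []; 254 [(338, 350)]; 258 [(323, 347), (350, 351), (356, 371)]; 262 [(320, 344), (350, 351), (356, 371)]; 266 [(300, 307), (315, 341), (351, 352), (356, 371)]; 270 [(300, 303), (310, 338), (351, 352), (356, 372)]; 274 [(315, 335), (352, 352), (357, 372)]; 278 [(300, 301), (320, 331), (352, 352), (357, 360), (372, 372)]; 282 [(300, 307), (313, 314), (328, 329)]; 286 [(300, 305), (307, 307), (314, 314), (329, 329)]; 290 []; 294 []; 298 []; 0 [[257.2, 375.2], [290.3, 375.1], [254.5, 350.7], [289.2, 350.7]]
0.1 [[259.8, 377.4], [292.5, 375.4], [253.2, 353.3], [287.5, 351.1]]
0.2 [[262.7, 379.5], [294.7, 375.5], [252.4, 356.0], [285.8, 351.6]]
```

```bash
python3 - <<'E'
from kin import *
q=np.array([39,19,-44,37,-17,12.]);T=tgt(-3.4,15)
for p in([.546,.203,.236],[.53,.203,.33],[.52,.1,.33],[.51,0,.33],[.50,-.1,.33],[.495,-.2,.33],[.493,-.311,.33],[.493,-.311,.26],[.493,-.311,.2],[.423,-.311,.25]):
    q,c=ik(np.array(p),T,q);print(p,q.round(0),c)
E
python3 to.py .53 .203 .336 -3.4 15
```

```text
[0.546, 0.203, 0.236] [ 41.  18. -39.  26. -25.  22.] 9.539895056787465e-26
[0.53, 0.203, 0.33] [ 44.  10. -32.  18. -39.  30.] 6.831533818067662e-29
[0.52, 0.1, 0.33] [ 35.   6. -36.  16. -37.  40.] 2.7233093851739577e-28
[0.51, 0, 0.33] [ 25.   4. -37.  12. -36.  53.] 9.208556772766554e-19
[0.5, -0.1, 0.33] [ 12.   4. -35.   7. -37.  69.] 8.592896642948283e-19
[0.495, -0.2, 0.33] [ -1.   7. -30.   1. -38.  86.] 3.079993237879474e-26
[0.493, -0.311, 0.33] [-14.  12. -21.  -4. -42. 103.] 8.308188475886728e-29
[0.493, -0.311, 0.26] [-14.  16. -26.  -5. -33. 105.] 3.664109175633365e-28
[0.493, -0.311, 0.2] [-14.  21. -28.  -6. -26. 106.] 3.460324977656214e-29
[0.423, -0.311, 0.25] [-16.  13. -32.  -7. -31. 108.] 5.381549468350717e-27
[ 41.4  17.8 -39.1  25.9 -24.6  22.3] [0.5458 0.2032 0.2362] z [ 0.26 -0.02 -0.97] d [ 0.0105  0.0011 -0.1005] turn [-0.   0.  -0.1]
```

```bash
python3 -m pendant '[[[0.001,0,-0.012,0,0,0,-1],[0.003,0.0,-0.035,0,0,0,-1],[0.006,0,-0.06,0,0,0,-1],[0.009,0,-0.085,0,0,0,-1],[0.0105,0,-0.1,0,0,0,-1]]]' 60|grep -E "tcp|width";python3 -m pendant '[[[0,0.01,0,0,0,0,-1],[0,0.03,0,0,0,0,-1],[0,0.06,0,0,0,0,-1],[-0.001,0.09,0,0,0,0,-1],[-0.001,0.12,0,0,0,0,-1]]]'|grep -E "tcp|width"
python3 -m pendant '[[[0,0.03,0,0,0,0,-1],[0,0.06,0,0,0,0,-1],[-0.001,0.09,0,0,0,0,-1],[-0.001,0.12,0,0,0,0,-1],[-0.002,0.15,0,0,0,0,-1]]]'|grep -E "tcp|width"
python3 -m pendant '[[[0,0.03,0,0,0,0,-1],[0,0.06,0,0,0,0,-1],[-0.001,0.09,0,0,0,0,-1],[-0.001,0.12,0,0,0,0,-1],[-0.002,0.15,0,0,0,0,-1]]]'|grep -E "tcp|width"
python3 -m pendant '[[[0,0.025,0,0,0,0,-1],[0,0.05,0,0,0,0,-1],[-0.001,0.075,0,0,0,0,-1],[-0.001,0.09,0,0,0,0,-1],[-0.001,0.094,0,0,0,0,-1]]]'
python3 -m pendant '[[[0,0,0,0,0,0,-1],[0,0,0,0,0,0,-1]]]'|grep -E "tcp|force|width"; python3 to.py .493 -.311 .22 -3.4 15
```

```text
tcp_pos: [0.5303, 0.2044, 0.3375]
gripper_width: 0.0555
tcp_pos: [0.5212, 0.0826, 0.334]
gripper_width: 0.0554
tcp_pos: [0.5101, -0.0669, 0.3334]
gripper_width: 0.0554
tcp_pos: [0.4991, -0.2163, 0.3326]
gripper_width: 0.0556
time_s: 34.25
tcp_pos: [0.4925, -0.3102, 0.3318]
eef_rot: [-179.9, -14.8, -3.6]
contact_force: [0.1, -0.9, -5.6]
gripper_width: 0.056
gripper_force: 60.0
tcp_pos: [0.4933, -0.3081, 0.333]
contact_force: [-0.7, 0.4, -5.3]
gripper_width: 0.0554
gripper_force: 60.0
[-13.8  11.4 -21.3  -4.1 -42.6 102.9] [ 0.4933 -0.3081  0.333 ] z [ 0.26 -0.02 -0.97] d [-0.0292  0.0031  0.1091] turn [-0.1  0.1 -0.1]
```

```bash
python3 -m pendant '[[[-0.005,0,0.02,0,0,0,-1],[-0.013,-0,0.05,0,0,0,-1],[-0.021,0.002,0.08,0,0,0,-1],[-0.027,0.003,0.1,0,0,0,-1],[-0.029,0.003,0.109,0,0,0,-1]]]' 60|grep -E "tcp|force";python3 -m pendant '[[[-0.001,0,0.004,0,0,0,-1],[-0.002,0,0.008,0,0,0,-1],[-0.003,0,0.012,0,0,0,-1],[-0.004,0,0.015,0,0,0,-1]]]'|grep -E "tcp|force"; python3 -m pendant '[[[-0.0005,0,0.002,0,0,0,-1],[-0.001,0,0.0035,0,0,0,-1],[-0.001,0,0.0035,0,0,0,-1]]]'|grep -E "tcp|force"
```

```text
tcp_pos: [0.4931, -0.3102, 0.2189]
contact_force: [-0.8, 0.1, -6.1]
gripper_force: 60.0
tcp_pos: [0.4944, -0.3112, 0.2063]
contact_force: [-0.2, -0.7, -5.4]
gripper_force: 60.0
tcp_pos: [0.4939, -0.3112, 0.202]
contact_force: [-0.4, 0.5, -5.4]
gripper_force: 60.0
```

```bash
for i in 1 2; do python3 -m pendant '[[[-0.0003,0,0.001,0,0,0,-1],[-0.0003,0,0.001,0,0,0,-1],[-0.0003,0,0.001,0,0,0,-1]]]'|grep -E "tcp|contact"; done
```

```text
tcp_pos: [0.4939, -0.3112, 0.201]
contact_force: [0.2, 0.3, -5.7]
tcp_pos: [0.494, -0.3112, 0.2]
contact_force: [-0.3, 0.0, -4.9]
```

```bash
for i in 1 2; do python3 -m pendant '[[[-0.0003,0,0.001,0,0,0,-1],[-0.0003,0,0.001,0,0,0,-1],[-0.0003,0,0.001,0,0,0,-1]]]'|grep -E "tcp|contact"; done
```

```text
tcp_pos: [0.4939, -0.3112, 0.1999]
contact_force: [-3.4, 2.4, 4.8]
tcp_pos: [0.4938, -0.3111, 0.1998]
contact_force: [-8.6, 4.9, 15.1]
```

```bash
python3 -m pendant '[[[0,0,-0.001,0,0,0,-0.1],[0,0,-0.001,0,0,0,0.3],[0,0,-0.001,0,0,0,1],[0,0,-0.001,0,0,0,1],[0,0,-0.001,0,0,0,1]]]' 10|grep -E "tcp|contact|width"; python3 -m pendant '[[[0,0,0,0,0,0,1],[0,0,0,0,0,0,1],[0,0,0,0,0,0,1],[0,0,0,0,0,0,1]]]'|grep -E "tcp|contact|width"; python3 -m pendant '[[[-0.01,0,-0.011,0,0,0,1],[-0.021,0,-0.023,0,0,0,1],[-0.032,0,-0.036,0,0,0,1],[-0.048,0,-0.07,0,0,0,1],[-0.048,0,-0.1,0,0,0,1]]]' |grep -E "tcp|contact";python3 -m pendant '[[[0,0,-0.03,0,0,0,1],[0,0.0,-0.06,0,0,0,1],[0,0,-0.06,0,0,0,1]]]' |grep -E "tcp|contact"
python3 - <<'E'
from fit import *
p=r.camera_params("top")
for n in("top","side"):
    im=r.capture(n)[:,:,::-1].copy();cv2.imwrite(f"pics/m_{n}.png",im);p=r.camera_params(n)
    m=cv2.inRange(cv2.cvtColor(im,cv2.COLOR_BGR2HSV),(105,110,30),(125,255,255))
    k,l,s,c=cv2.connectedComponentsWithStats(m)
    print(n,[(s[i].tolist(),c[i].round(0).tolist()) for i in range(1,k) if s[i,4]>10])
    for th in(0,.5,.9): print(th,[proj(p,X).round(0).tolist() for X in model(.569,-.315,-3.4,th)[[0,2,4,6,8,9,10,11]]])
print(np.sum(r.get_state()["tcp_pos"]))
E
```

```text
tcp_pos: [0.4938, -0.3112, 0.1988]
contact_force: [-0.8, 0.4, -0.8]
gripper_width: 0.0754
tcp_pos: [0.4936, -0.3111, 0.1988]
contact_force: [-0.0, 0.0, 0.6]
gripper_width: 0.0872
tcp_pos: [0.4181, -0.3064, 0.2836]
contact_force: [0.4, -0.0, 1.1]
tcp_pos: [0.4049, -0.3064, 0.346]
contact_force: [1.0, -1.1, -0.1]
top [([284, 189, 25, 34, 774], [296.0, 205.0])]
0 [[450.0, 247.0], [426.0, 246.0], [451.0, 214.0], [428.0, 212.0], [457.0, 209.0], [433.0, 207.0], [456.0, 245.0], [431.0, 243.0]]
0.5 [[450.0, 247.0], [426.0, 246.0], [451.0, 214.0], [428.0, 212.0], [457.0, 209.0], [433.0, 207.0], [460.0, 239.0], [435.0, 237.0]]
0.9 [[450.0, 247.0], [426.0, 246.0], [451.0, 214.0], [428.0, 212.0], [457.0, 209.0], [433.0, 207.0], [463.0, 228.0], [437.0, 227.0]]
side [([293, 166, 20, 32, 286], [302.0, 181.0]), ([294, 199, 31, 18, 459], [309.0, 207.0]), ([264, 275, 41, 22, 837], [284.0, 286.0]), ([266, 299, 38, 17, 615], [285.0, 307.0])]
0 [[325.0, 207.0], [324.0, 220.0], [295.0, 206.0], [293.0, 218.0], [294.0, 183.0], [292.0, 196.0], [326.0, 184.0], [325.0, 197.0]]
0.5 [[325.0, 207.0], [324.0, 220.0], [295.0, 206.0], [293.0, 218.0], [294.0, 183.0], [292.0, 196.0], [322.0, 171.0], [321.0, 183.0]]
0.9 [[325.0, 207.0], [324.0, 220.0], [295.0, 206.0], [293.0, 218.0], [294.0, 183.0], [292.0, 196.0], [314.0, 162.0], [313.0, 174.0]]
0.4410516303855106
```

The side view matches the model: tin A stands at the tray centre with its lid at about 0.85 rad, and tin B's outline is the same as at the start. I hand in.

```bash
python3 -m pendant '[[[0,0,0,0,0,0,1],[0,0,0,0,0,0,1]]]' |grep -E "time|contact"; python3 -c "
from plant import r
print(r.close_job())"
```

```text
time_s: 38.85
contact_force: [0.3, -0.5, 0.3]
the job is handed in; nothing more can be done
None
```

The job is handed in at about 39 s: the left tin has the stiff lid and stands in the middle of the tray with its lid open at about 0.85 rad (measured from the side camera), and the good right tin is shut where it began; the hand-in returned no verdict.

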